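# Roll-or-slide sorting of instrument posts

### The job

Two aluminium posts, a round one and a slightly shorter six-sided one, lie in cradles on the bench. Sort them on the two-sided ramp: set the round post down across the top of the shallow lane and let go, so that it rolls by itself into the catch at the lane's foot; set the six-sided post, which does not roll, down across the top of the steep slippery lane and let go, so that it slides by itself into the catch there. Do not drop them from a height and do not push or carry them down the lanes.

Things in the scene. Friction and masses are not known exactly. Their poses are not given: they have to be found in the camera images.
- round_center (a point): Centre of the round aluminium post: cylinder, 28 mm diameter, 110 mm long, about 0.18 kg; x axis along the post (any turn about it). Lies level in one of two identical cradles (either side), centre 40 mm above the bench. Each cradle: two V-blocks under the post's ends, 28 to 46 mm from its centre, on a 5 mm plate 104 x 50 mm; the middle is free for fingers from above.
- hex_center (a point): Centre of the six-sided aluminium post: hexagonal bar, 28 mm across flats, 85 mm long, about 0.15 kg; x axis along the post. Lies the same way in the other cradle, centre 40 mm above the bench, a corner down and two flats upright: the fingers close on those, 28 mm apart. Carried level like that, a lower face is parallel to the steep lane.
- shallow_top (a point): Where to set the round post: middle of the shallow lane (black rubber), at surface height, 35 mm from the ramp's ridge. Axes: x across the lane, +y downhill (level), z up. Slope 12 degrees; stop wall at y = +145 mm, 30 mm high; catch before it. Lane: two rails, |x| 25 to 72 mm, 16 mm guards outside; between them an open slot, 50 mm wide, over 20 mm deep, for fingers round a post's middle.
- steep_top (a point): Where to set the six-sided post: middle of the steep lane (white slippery plastic, on which it slides by itself), at surface height, 35 mm from the ridge (100 mm high). Axes parallel to shallow_top's: x across the lane, -y downhill (level), z up. Slope 30 degrees; stop wall at y = -95 mm, 30 mm high; catch before it. Rails, slot and guards as on the shallow lane.
Mind the look-alikes: they are no part of the job. Leave any blue look-alike of the part that bears hex_center alone.

How it is judged (in metres and radians):
At the end, for the whole second after the job is handed in: The round post lies at rest in the catch at the foot of the shallow lane (its centre within 25 mm of the stop wall) and the six-sided post lies at rest in the catch at the foot of the steep lane (its centre within 30 mm of the stop wall), both on the lane, neither touched (y of round_center in the frame of shallow_top between 0.12 and 0.146 m and z of round_center in the frame of shallow_top between -0.0376 and -0.0026 m and x of round_center in the frame of shallow_top between -0.075 and 0.075 m and y of hex_center in the frame of steep_top between -0.096 and -0.065 m and z of hex_center in the frame of steep_top between -0.0598 and -0.0178 m and x of hex_center in the frame of steep_top between -0.075 and 0.075 m and linear speed of each of round_post, hex_post below 0.02 m/s).
It fails at once if the round post is pushed or carried down its lane: touched by the fingers in the lower part of the lane (more than 100 mm from the ridge, less than 120 mm above the bench) (contact force between the fingers and round_post above 0.3 N and y of round_center in the frame of shallow_top between 0.065 and 0.155 m and z of round_center in the frame of shallow_top below 0.0274 m and x of round_center in the frame of shallow_top between -0.075 and 0.075 m and y of round_center in the frame of shallow_top above -0.175 m).
It fails at once if the round post is dropped onto the ramp from a height: let go with its centre more than 140 mm above the bench (120 mm over the lower part of the lane) ((contact force between the fingers and round_post below 0.01 N and z of round_center in the frame of shallow_top above 0.0474 m) or (contact force between the fingers and round_post below 0.01 N and y of round_center in the frame of shallow_top between 0.065 and 0.155 m and z of round_center in the frame of shallow_top above 0.0274 m and x of round_center in the frame of shallow_top between -0.075 and 0.075 m and y of round_center in the frame of shallow_top above -0.175 m)).
It fails at once if the six-sided post is pushed or carried down its lane: touched by the fingers in the lower part of the lane (more than 95 mm from the ridge, less than 120 mm above the bench) (contact force between the fingers and hex_post above 0.3 N and y of hex_center in the frame of steep_top between -0.105 and -0.06 m and z of hex_center in the frame of steep_top below 0.0402 m and x of hex_center in the frame of steep_top between -0.075 and 0.075 m and y of hex_center in the frame of steep_top below 0.225 m).
It fails at once if the six-sided post is dropped onto the ramp from a height: let go with its centre more than 140 mm above the bench (120 mm over the lower part of the lane) ((contact force between the fingers and hex_post below 0.01 N and z of hex_center in the frame of steep_top above 0.0602 m) or (contact force between the fingers and hex_post below 0.01 N and y of hex_center in the frame of steep_top between -0.105 and -0.06 m and z of hex_center in the frame of steep_top above 0.0402 m and x of hex_center in the frame of steep_top between -0.075 and 0.075 m and y of hex_center in the frame of steep_top below 0.225 m)).
It also fails if it takes over 64 s, if anything falls off the work surface, if the arm or the gripper's body presses on something with over 40 N, if the wrist force passes 120 N, or if a joint passes its speed limit or range.

### The arm

A 6-joint arm with a two-finger parallel gripper is mounted at the origin on the work surface. World frame = base frame: x ahead of the robot, y to its left, z up, the work surface at z = 0. Lengths are in mm, angles in rad, forces in N, time in s.
With the tool pointing down it reaches from about 350 to 975 mm from the base axis. Payload 7.1 kg.
Tool frame: the origin (TCP) lies at the very end of the fingers, on their centre line; the grasp point (between the pads) lies 19 mm behind it (ctrl.grip_depth is the distance from the TCP to the grasp point, in mm); x points along the fingers, z is the direction in which the jaws open and shut, and the axes are right-handed (so a half turn about x gives the same grasp; the last joint's range is limited). The gripper opens to 88 mm and grips with 3 to 60 N. Pads are 20 mm wide; open, the fingers measure 115 mm over their backs; the gripper's body (75 mm by 178 mm) begins 61 mm behind the grasp point.
Start: joints at [-1.16, 0.423, 1.63, -0, 1.089, -0.019], TCP at [260.445, -568.131, 194.075] pointing down, gripper open.
Joint ranges: [-3, 3], [-0.9, 2.11], [0.09, 2.58], [-1.31, 4.45], [0.11, 2.69], [-2.54, 2.54]. Speed limits (rad/s): [2.39, 2.39, 3.01, 3.14, 3.14, 3.14].

### API

Orientations are given as a rotation vector (axis times angle).
In Python, from workcell import ctrl gives the robot as it stands. The module is installed in compiled form; this text tells all that it offers.
- The arm moves only by the tool send_rows, never from a script. Its argument "rows" is a list of rows, each a list of 4 numbers: the shift along the tool's x, y, z in mm, then the turn about the tool's x in rad. In form: [[x, y, z, turn], ...]. A call has 1 to 10 rows; each row shifts and turns the pose as measured when the row begins, along the tool's axes as they then stand; what a row does not reach is not made up. A row lasts 1/12 s, in which the tool goes at most 41.7 mm and 7.16 degrees, less where a joint would pass 70% of its speed; a pose out of reach is approached as far as the arm can. A call with a gripper value outside its range is refused whole. "fingers" is the opening, from 0 (shut) to 1 (fully open), set as the call begins (left out, the last holds). The fingers move at their own pace and stop on an object; the grip force is fixed at half the most. Time passes only in rows, so rows that do not move let the fingers close. It gives the time, the measured TCP pose, the force and the opening at its end, in the units of the state.
- ctrl.get_obs(): the state, without advancing time (a new reading comes with each control period).
- ctrl.get_image(name): name is "scene" or "top"; returns a dict with "img" (400x640x3 uint8, red, green, blue), "depth" (400x640 float32, mm along the optical axis (not along the pixel's ray), 0 where there is no reading), "mtx" (3x3 intrinsics, pixels), "dist_coeffs" ([k1, k2, p1, p2, k3] as OpenCV has them; the pictures are not rectified), "world_from_camera" (4x4, takes a point from camera to world coordinates). Camera axes: x right, y down, z forward; pixel columns grow to the right and rows downward; lengths in mm; the calibration is good to about 2 mm. A picture is of the moment at which its call begins.
- ctrl.close_job(): hands the job in, once; it reports no verdict.
The state is a dict: "t": time; "qpos": joint angles; "qvel": joint speeds; "joint_torque": joint torques, N m; "ee_pos": TCP position; "orientation": TCP orientation; "ft_force": force on the tool from outside, world axes, zero at the start; "moment": the same for the moment, N m; "width": finger opening in mm.
Only numpy, scipy, OpenCV 4.12 (cv2) and the standard library are available. Lean on these libraries where they do the work, as an engineer would, in place of code of your own. Each camera call takes 0.05 s, during which the arm holds its last target.

## Working session

There is one attempt and no reset: what is moved stays moved. The work goes in short steps, Python scripts to look and compute and a tool call to move; the robot and the scene stay as the last step left them, time stands still between calls to the robot, and variables do not carry over. Pictures are saved under pics/ and viewed, and the job is handed in when it is done.

Besides the shell and the picture viewer there is one more tool, called after "Emit:" in YAML: its name, and indented under it one key for each argument. send_rows: Moves the arm, as the interface text tells. Its arguments: {"type":"object","properties":{"rows":{"type":"array"},"fingers":{"type":"number"}},"required":["rows"]}

```bash
mkdir -p pics; cat > h.py <<'E'
import numpy as np, cv2
from workcell import ctrl
def grab(name):
    d=ctrl.get_image(name); np.savez(''+name+'.npz',**d); return d
def save(d,fn,crop=None,s=1):
    im=cv2.cvtColor(d['img'],cv2.COLOR_RGB2BGR)
    if crop: x0,y0,x1,y1=crop; im=im[y0:y1,x0:x1]
    if s!=1: im=cv2.resize(im,None,fx=s,fy=s,interpolation=cv2.INTER_CUBIC)
    cv2.imwrite('pics/'+fn,im)
def rays(d,px):
    p=cv2.undistortPoints(np.array(px,float).reshape(-1,1,2),d['mtx'],d['dist_coeffs']).reshape(-1,2)
    return np.c_[p,np.ones(len(p))]
def atz(d,px,z):
    r=rays(d,px); T=d['world_from_camera']; v=r@T[:3,:3].T; o=T[:3,3]
    return o+v*((z-o[2])/v[:,2])[:,None]
def bydepth(d,px):
    r=rays(d,px); T=d['world_from_camera']
    z=np.array([d['depth'][int(round(y)),int(round(x))] for x,y in px])
    return (r*z[:,None])@T[:3,:3].T+T[:3,3]
def cloud(d):
    h,w=d['depth'].shape; u,v=np.meshgrid(np.arange(w),np.arange(h))
    r=rays(d,np.c_[u.ravel(),v.ravel()]); T=d['world_from_camera']
    P=(r*d['depth'].ravel()[:,None])@T[:3,:3].T+T[:3,3]
    P[d['depth'].ravel()==0]=np.nan
    return P.reshape(h,w,3)
E
python3 - <<'E'
from h import *
for n in ('top','scene'):
    d=grab(n); save(d,n+'0.png'); print(n,d['world_from_camera'].round(3).tolist())
print(ctrl.get_obs(), ctrl.grip_depth)
E
```

```text
top [[0.011, -0.99, 0.141, 367.794], [-1.0, -0.012, -0.008, -44.442], [0.009, -0.141, -0.99, 1129.022], [0.0, 0.0, 0.0, 1.0]]
scene [[0.213, 0.71, -0.671, 1378.328], [0.977, -0.159, 0.143, -212.84], [-0.005, -0.686, -0.728, 1061.49], [0.0, 0.0, 0.0, 1.0]]
{'t': 0.1, 'qpos': array([-1.15999604e+00,  4.23773213e-01,  1.63057778e+00, -3.67179901e-05,
        1.08860120e+00, -1.89929075e-02]), 'qvel': array([-1.66630386e-05, -4.83351540e-04, -2.85115806e-03, -7.44690193e-04,
       -2.20315915e-03, -1.67812604e-03]), 'joint_torque': array([ 2.41743190e-03, -5.45614207e+01, -2.74322605e+01,  6.47066371e-02,
        1.87516812e-02, -2.66565974e-05]), 'ee_pos': array([ 260.23438976, -567.66788507,  193.38802992]), 'orientation': array([ 0.88779018,  1.38358422, -0.88659291]), 'ft_force': array([ 0.10018021, -0.27127116,  0.29219682]), 'moment': array([ 0.0291506 ,  0.03498408, -0.01367588]), 'width': 87.65676925704075} 18.700000000000003
```

```bash
ls pics
```

```text
scene0.png
top0.png
```

View pics/top0.png

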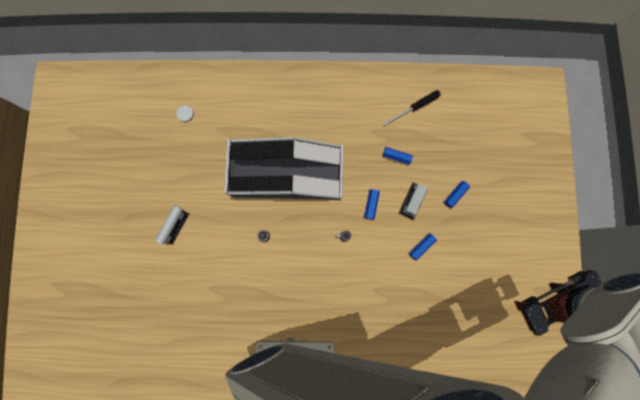

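View pics/scene0.png

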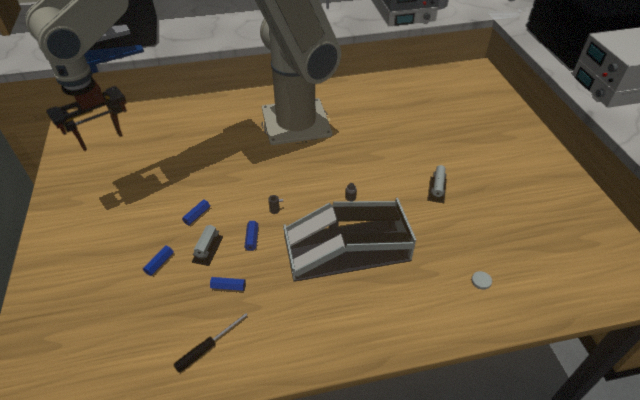

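The top view shows the ramp at (285,170), with its black lane to the left and its white lane to the right. There are two silvery posts, A at (170,226) and B at (414,200). Four blue look-alikes lie at (397,156), (372,204), (457,194) and (423,247). I'll enlarge both posts and the ramp.

```bash
python3 - <<'E'
from h import *
t=dict(np.load('top.npz')); s=dict(np.load('scene.npz'))
def c(d,box,k):
    im=cv2.cvtColor(d['img'],cv2.COLOR_RGB2BGR); x0,y0,x1,y1=box
    return cv2.resize(im[y0:y1,x0:x1],None,fx=k,fy=k,interpolation=cv2.INTER_CUBIC)
a=np.hstack([c(t,(145,195,195,245),7),c(t,(390,175,440,225),7)])
b=np.hstack([c(s,(415,155,465,205),7),c(s,(182,217,232,267),7)])
cv2.imwrite('pics/posts.png',cv2.resize(np.vstack([a,b]),(600,600)))
save(t,'ramp.png',(215,125,355,210),5)
E
```

```text
(no output)
```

View pics/posts.png

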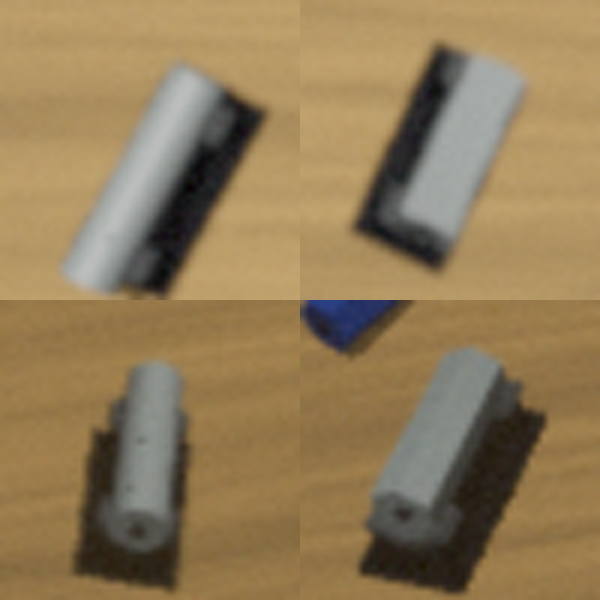

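View pics/ramp.png

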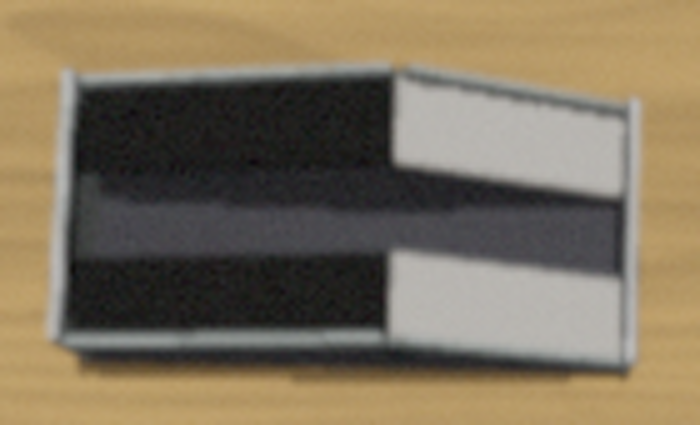

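Left post A shows smooth cylindrical shading and a round end, and it is longer, so it is the round one. Right post B has flat facets and a hexagonal end, is shorter and not blue, so it is the hex. Next I'll measure both posts and the ramp from the depth clouds.

```bash
python3 - <<'E'
from h import *
from scipy.optimize import least_squares
t=dict(np.load('top.npz')); s=dict(np.load('scene.npz'))
Pt=cloud(t); Ps=cloud(s)
for n,P,im in (('top',Pt,t),('scene',Ps,s)):
    # table check
    print(n,'table z', np.nanmedian(P[260:300,180:240,2] if n=='top' else P[320:340,300:400,2]))
def post(P,box,zmin):
    x0,y0,x1,y1=box; Q=P[y0:y1,x0:x1].reshape(-1,3); Q=Q[(Q[:,2]>zmin)&(Q[:,2]<70)]
    return Q
for nm,bt,bs in (('round',(150,200,192,248),(425,158,455,205)),('hex',(395,178,432,224),(188,222,222,268))):
    for n,P,b in (('top',Pt,bt),('scene',Ps,bs)):
        Q=post(P,b,40)
        r=cv2.minAreaRect(Q[:,:2].astype(np.float32))
        m=Q.mean(0); w,v=np.linalg.eigh(np.cov(Q[:,:2].T)); a=np.degrees(np.arctan2(v[1,1],v[0,1]))
        print(nm,n,len(Q),'mean',m.round(1),'zmax',np.percentile(Q[:,2],95).round(1),'axis deg',round(a%180,1),r)
# ramp: rails planes, top
def plane(P,poly):
    m=np.zeros(P.shape[:2],np.uint8); cv2.fillPoly(m,[np.array(poly,np.int32)],1)
    Q=P[m>0]; Q=Q[~np.isnan(Q[:,0])]; c=Q.mean(0); u,S,v=np.linalg.svd(Q-c,full_matrices=False); nn=v[2]*np.sign(v[2,2])
    print('plane c',c.round(1),'n',nn.round(4),'tilt',np.degrees(np.arccos(nn[2])).round(2),'az',np.degrees(np.arctan2(nn[1],nn[0])).round(2),'rms',(S[2]/len(Q)**.5).round(2))
    return c,nn
def o(l): return [(215+x/5,125+y/5) for x,y in l]
A=o([(90,95),(380,85),(380,155),(90,155)]);B=o([(90,270),(375,265),(375,320),(90,320)])
C=o([(405,95),(610,125),(610,180),(405,155)]);D=o([(400,260),(610,285),(610,345),(400,330)])
pl=[plane(Pt,x) for x in (A,B,C,D)]
ridge=np.array(o([(394,68),(387,345)])); print('ridge px at z100', atz(t,ridge,100))
# corners of the lane: outside ends
for z,l in ((100,o([(396,68),(392,84),(391,166),(388,250),(387,335)])),): print(atz(t,l,z).round(1))
E
```

```text
top table z 0.7623646889881002
scene table z -2.103223585488422
round top 390 mean [426.6 358.7  51.7] zmax 57.2 axis deg 154.6 ((427.84161376953125, 360.39935302734375), (28.654296875, 108.32945251464844), 64.37898254394531)
round scene 246 mean [435.6 354.8  47.7] zmax 53.1 axis deg 153.9 ((431.43927001953125, 357.1954040527344), (27.20162010192871, 114.12271118164062), 63.44514846801758)
hex top 321 mean [ 506.7 -337.4   52.3] zmax 57.4 axis deg 153.7 ((507.2972106933594, -339.1526184082031), (30.29780387878418, 85.76740264892578), 62.8802375793457)
hex scene 309 mean [ 515.3 -340.7   49.4] zmax 55.0 axis deg 153.5 ((511.0724792480469, -341.1156311035156), (30.771102905273438, 90.49147033691406), 64.204833984375)
plane c [637.3  96.2  82.1] n [0.0058 0.209  0.9779] tilt 12.07 az 88.41 rms 1.81
plane c [540.8  94.9  82.7] n [0.0083 0.2078 0.9781] tilt 12.0 az 87.71 rms 1.78
plane c [634.2 -53.5  64.6] n [ 0.0065 -0.4985  0.8669] tilt 29.9 az -89.25 rms 1.68
plane c [539.4 -52.5  64.6] n [ 0.0092 -0.4997  0.8661] tilt 29.99 az -88.94 rms 1.65
ridge px at z100 [[664.3455737    9.23048681 100.        ]
 [511.00001444  10.00943559 100.        ]]
[[664.4   8.1 100. ]
 [655.3  10.1 100. ]
 [609.3   9.8 100. ]
 [562.8  10.5 100. ]
 [516.4  10.1 100. ]]
```

```bash
python3 - <<'E'
from h import *
s=dict(np.load('scene.npz'))
save(s,'ramps.png',(275,190,425,285),5)
from scipy.spatial.transform import Rotation as R
o=ctrl.get_obs(); M=R.from_rotvec(o['orientation']).as_matrix(); print(M.round(3))
E
```

```text
[[-0.001  0.909  0.417]
 [ 0.001  0.417 -0.909]
 [-1.    -0.    -0.001]]
```

View pics/ramps.png

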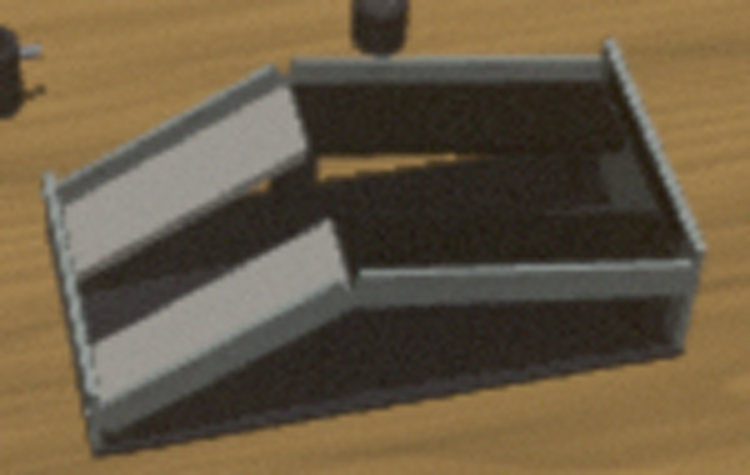

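```bash
python3 - <<'E'
from h import *
s=dict(np.load('scene.npz'));t=dict(np.load('top.npz'))
f=lambda l,x0,y0:[(x0+(x+.5)/5-.5,y0+(y+.5)/5-.5) for x,y in l]
print('scene ridge outer-far(+x near cam)... ',atz(s,f([(289,84),(311,155),(332,220),(351,286)],275,190),100).round(1))
# posts: silhouettes ends tops from top image at z~50
print('top walls: steep outer', atz(t,f([(634,100),(631,370)],215,125),70).round(1), 'shallow', atz(t,f([(68,72),(53,340)],215,125),88).round(1))
# hex top crest/round crest ends
g=lambda l,x0,y0:[(x0+(x+.5)/6-.5,y0+(y+.5)/6-.5) for x,y in l]
E
```

```text
scene ridge outer-far(+x near cam)...  [[521.1   7.2 100. ]
 [572.7   6.7 100. ]
 [617.6   6.7 100. ]
 [660.9   5.5 100. ]]
top walls: steep outer [[ 657.4 -123.6   70. ]
 [ 504.  -122.1   70. ]] shallow [[664.6 192.1  88. ]
 [514.3 193.5  88. ]]
```

```bash
cat > go.py <<'E'
import sys
from h import *
from scipy.spatial.transform import Rotation as R
x,y,z,az=map(float,sys.argv[1:5])
o=ctrl.get_obs(); M=R.from_rotvec(o['orientation']).as_matrix()
a=np.degrees(np.arctan2(M[1,2],M[0,2])); d=M.T@(np.array([x,y,z])-o['ee_pos'])
turn=-((az-a+180)%360-180)
print('t',round(o['t'],2),'pos',o['ee_pos'].round(1),'az',a.round(2),'toolx',M[:,0].round(3),'shift',d.round(1),'turn',np.radians(turn).round(4),'q',o['qpos'].round(2),'F',o['ft_force'].round(1),'w',round(o['width'],1))
E
```

Emit:
send_rows:
  rows:
    - [0, 0, 0, 0.1115]
    - [0, 0, 0, 0.1115]
    - [0, 0, 0, 0.1115]
    - [0, 0, 0, 0.1115]
    - [0, 0, 0, 0.1115]
    - [0, 0, 0, 0.1115]
    - [0, 0, 0, 0.1115]
    - [0, 0, 0, 0.1115]
  fingers: 1

```text
t: 0.77
ee_pos: [259.0, -564.9, 189.5]
orientation: [1.571, 0.939, -1.569]
ft_force: [-0.4, -0.0, 0.3]
width: 87.8
```

```bash
python3 go.py 509.2 -340.1 120 -116.4
```

```text
t 0.77 pos [ 259.  -564.9  189.5] az -118.71 toolx [-0.004  0.008 -1.   ] shift [  70.5  111.9 -317. ] turn -0.0403 q [-1.16  0.43  1.63 -0.    1.09  0.91] F [-0.4 -0.   0.3] w 87.8
```

Emit:
send_rows:
  rows:
    - [2, 11, -31.7, -0.02]
    - [2, 11, -31.7, -0.02]
    - [2, 11, -31.7, 0]
    - [2, 11, -31.7, 0]
    - [2, 11, -31.7, 0]
    - [2, 11, -31.7, 0]
    - [2, 11, -31.7, 0]
    - [2, 11, -31.7, 0]
    - [2, 11, -31.7, 0]
    - [2, 11, -31.7, 0]

```text
t: 1.6
ee_pos: [505.0, -326.9, 166.1]
orientation: [1.554, 0.958, -1.557]
ft_force: [-0.4, -1.1, -0.0]
width: 88.0
```

```bash
python3 go.py 509.2 -340.1 120 -116.4
```

```text
t 1.6 pos [ 505.  -326.9  166.1] az -117.39 toolx [-0.008  0.01  -1.   ] shift [45.9 10.3 10. ] turn -0.0173 q [-0.6   0.43  1.7   0.    1.03  1.45] F [-0.4 -1.1 -0. ] w 88.0
```

Emit:
send_rows:
  rows:
    - [20, 5, 5, -0.017]
    - [20, 5, 5, 0]
    - [0, 0, 0, 0]
    - [0, 0, 0, 0]

```text
t: 1.93
ee_pos: [515.1, -333.1, 124.3]
orientation: [1.536, 0.976, -1.536]
ft_force: [0.6, -0.2, -0.1]
width: 87.9
```

```bash
python3 go.py 509.2 -340.1 22 -116.4; python3 - <<'E'
from h import *
d=grab('scene'); save(d,'s1.png',(140,150,300,280),5)
E
```

```text
t 1.93 pos [ 515.1 -333.1  124.3] az -115.82 toolx [-0.007  0.012 -1.   ] shift [102.2  -1.    9.6] turn 0.0101 q [-0.6   0.5   1.7   0.01  0.96  1.42] F [ 0.6 -0.2 -0.1] w 87.9
```

View pics/s1.png

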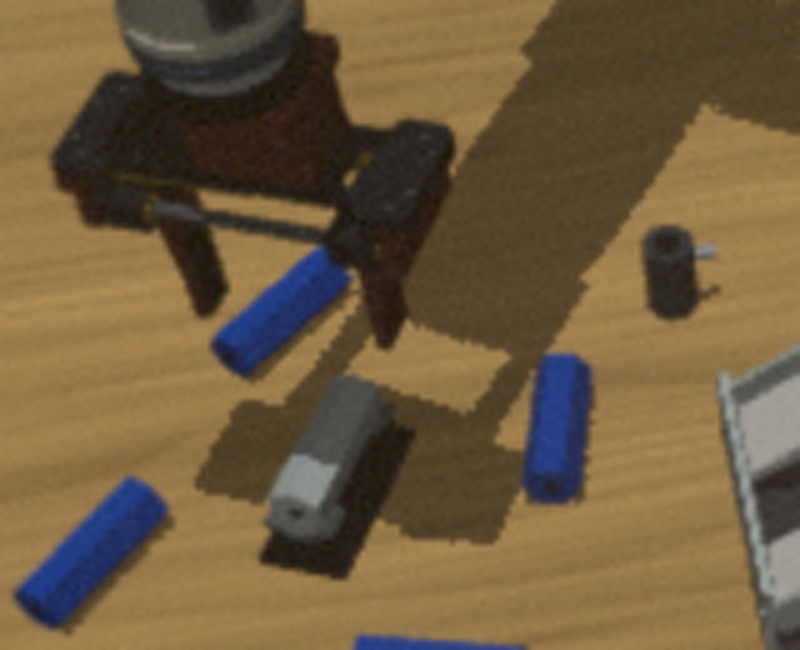

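```bash
python3 - <<'E'
from h import *
s=dict(np.load('scene.npz'));t=dict(np.load('top.npz'))
print('scene tips', atz(s,[(140+205/5,150+312/5),(140+388/5,150+345/5)],124).round(1))
P=cloud(t); c=np.array([509,-340])
im=t['img'].astype(int); m=(im[...,2]>im[...,0]+50)
n,l=cv2.connectedComponents(m.astype(np.uint8))
j=np.array([.445,.896]);k=np.array([-.896,.445])
for i in range(1,n):
    Q=P[l==i]
    if len(Q)>50:
        e=Q[:,:2]-c; a=e@j;b=e@k; print(Q.mean(0).round(),'jaw',np.nanpercentile(a,[2,98]).round(),'along',np.nanpercentile(b,[2,98]).round(), 'jaw of those |along|<18',a[abs(b)<18].min() if (abs(b)<18).any() else None, Q[:,2].max().round())
E
```

```text
scene tips [[ 477.5 -386.   124. ]
 [ 521.  -295.2  124. ]]
[ 639. -292.   26.] jaw [ 63. 141.] along [-112.  -81.] jaw of those |along|<18 None 35.0
[nan nan nan] jaw [-121.  -85.] along [-112.  -33.] jaw of those |along|<18 None nan
[nan nan nan] jaw [ 88. 125.] along [ 29. 107.] jaw of those |along|<18 None nan
[ 376. -359.   27.] jaw [-97. -57.] along [ 73. 149.] jaw of those |along|<18 None 35.0
```

```bash
python3 - <<'E'
from h import *
s=grab('scene'); t=grab('top'); save(t,'t1.png',(340,130,480,270),5); save(s,'s2.png',(145,170,235,250),8)
P=cloud(s)
for y in range(200,222,2): print(y,[tuple(P[y,x].round()) for x in (178,180,182,184,214,216,218,220)])
print(ctrl.get_obs()['ee_pos'])
E
```

```text
200 [(np.float64(506.0), np.float64(-378.0), np.float64(198.0)), (np.float64(499.0), np.float64(-375.0), np.float64(190.0)), (np.float64(492.0), np.float64(-372.0), np.float64(182.0)), (np.float64(306.0), np.float64(-399.0), np.float64(-3.0)), (np.float64(575.0), np.float64(-288.0), np.float64(249.0)), (np.float64(579.0), np.float64(-283.0), np.float64(252.0)), (np.float64(579.0), np.float64(-279.0), np.float64(251.0)), (np.float64(578.0), np.float64(-275.0), np.float64(248.0))]
202 [(np.float64(504.0), np.float64(-380.0), np.float64(190.0)), (np.float64(500.0), np.float64(-376.0), np.float64(185.0)), (np.float64(494.0), np.float64(-373.0), np.float64(178.0)), (np.float64(315.0), np.float64(-400.0), np.float64(-3.0)), (np.float64(575.0), np.float64(-289.0), np.float64(242.0)), (np.float64(574.0), np.float64(-285.0), np.float64(240.0)), (np.float64(579.0), np.float64(-280.0), np.float64(244.0)), (np.float64(579.0), np.float64(-275.0), np.float64(243.0))]
204 [(np.float64(504.0), np.float64(-382.0), np.float64(183.0)), (np.float64(503.0), np.float64(-377.0), np.float64(181.0)), (np.flo
[... 3548 characters left out ...]
 (np.float64(547.0), np.float64(-296.0), np.float64(157.0)), (np.float64(548.0), np.float64(-291.0), np.float64(157.0)), (np.float64(401.0), np.float64(-299.0), np.float64(-5.0))]
220 [(np.float64(385.0), np.float64(-418.0), np.float64(-1.0)), (np.float64(384.0), np.float64(-413.0), np.float64(-4.0)), (np.float64(388.0), np.float64(-407.0), np.float64(-1.0)), (np.float64(401.0), np.float64(-399.0), np.float64(12.0)), (np.float64(406.0), np.float64(-317.0), np.float64(-3.0)), (np.float64(410.0), np.float64(-311.0), np.float64(-0.0)), (np.float64(410.0), np.float64(-305.0), np.float64(-2.0)), (np.float64(410.0), np.float64(-300.0), np.float64(-4.0))]
[ 515.05680759 -333.92916273  125.39079684]
```

View pics/t1.png

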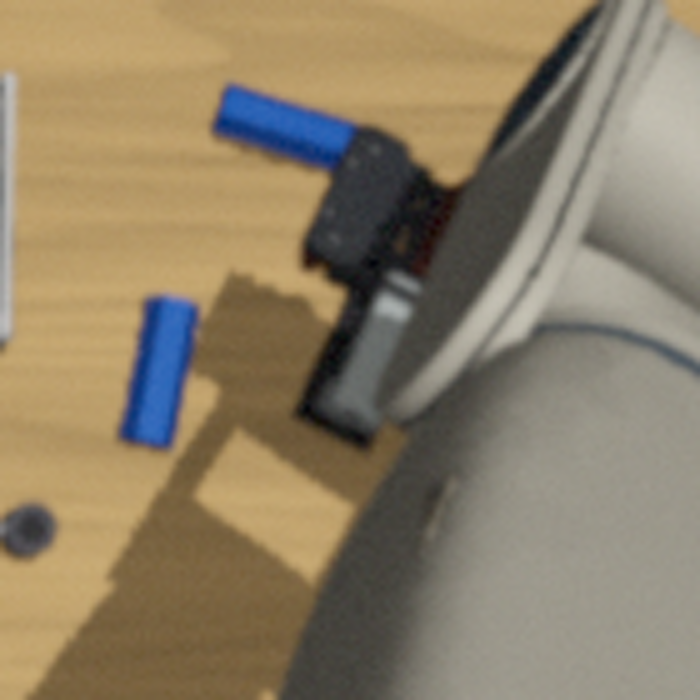

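View pics/s2.png

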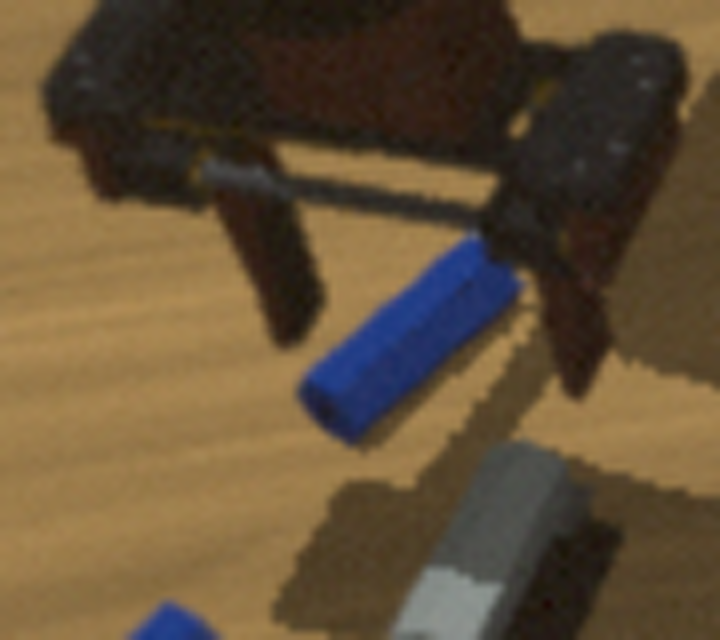

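The fingertips read z≈148 in depth, but the reported TCP is 125. I'll shut the gripper to see whether the tips extend as it closes.

Emit:
send_rows:
  rows:
    - [0, 0, 0, 0]
    - [0, 0, 0, 0]
    - [0, 0, 0, 0]
    - [0, 0, 0, 0]
    - [0, 0, 0, 0]
    - [0, 0, 0, 0]
    - [0, 0, 0, 0]
    - [0, 0, 0, 0]
    - [0, 0, 0, 0]
    - [0, 0, 0, 0]
  fingers: 0.33

```text
t: 2.92
ee_pos: [515.1, -336.3, 129.7]
orientation: [1.54, 0.966, -1.535]
ft_force: [-0.1, -0.6, 0.3]
width: 29.2
```

```bash
python3 go.py 509.2 -340.1 22 -116.4;  python3 - <<'E'
from h import *
s=grab('scene'); save(s,'s3.png',(145,170,235,250),8)
P=cloud(s)
for y in range(200,226,2): print(y,[tuple(P[y,x].round().tolist()) for x in range(186,212,3)])
E
```

```text
t 2.92 pos [ 515.1 -336.3  129.7] az -116.07 toolx [-0.001  0.007 -1.   ] shift [107.7  -3.1   6.7] turn 0.0058 q [-0.6   0.49  1.69  0.01  0.96  1.42] F [-0.1 -0.6  0.3] w 29.2
200 [(520.0, -358.0, 208.0), (514.0, -352.0, 201.0), (503.0, -347.0, 188.0), (315.0, -367.0, -2.0), (532.0, -329.0, 214.0), (562.0, -318.0, 243.0), (532.0, -315.0, 211.0), (320.0, -332.0, -4.0), (324.0, -323.0, -3.0)]
202 [(515.0, -360.0, 196.0), (514.0, -353.0, 194.0), (502.0, -348.0, 180.0), (324.0, -367.0, -1.0), (326.0, -358.0, -1.0), (538.0, -322.0, 211.0), (532.0, -316.0, 204.0), (354.0, -330.0, 22.0), (334.0, -323.0, -1.0)]
204 [(518.0, -361.0, 193.0), (516.0, -354.0, 189.0), (503.0, -349.0, 175.0), (333.0, -367.0, -0.0), (361.0, -355.0, 26.0), (536.0, -324.0, 203.0), (532.0, -317.0, 197.0), (518.0, -312.0, 182.0), (340.0, -324.0, -3.0)]
206 [(515.0, -363.0, 183.0), (518.0, -355.0, 184.0), (510.0, -350.0, 174.0), (367.0, -364.0, 26.0), (370.0, -355.0, 28.0), (535.0, -325.0, 195.0), (532.0, -319.0, 190.0), (518.0, -313.0, 174.0), (352.0, -324.0, 1.0)]
208 [(344.0, -394.0, -0.0), (520.0, -356.0, 179.0), 
[... 1153 characters left out ...]
.0), (392.0, -345.0, -4.0), (395.0, -336.0, -2.0), (393.0, -328.0, -7.0)]
220 [(411.0, -392.0, 21.0), (414.0, -383.0, 23.0), (409.0, -376.0, 15.0), (396.0, -370.0, -1.0), (394.0, -362.0, -5.0), (397.0, -354.0, -4.0), (400.0, -345.0, -4.0), (405.0, -336.0, 0.0), (406.0, -328.0, -1.0)]
222 [(404.0, -395.0, 5.0), (415.0, -385.0, 15.0), (406.0, -378.0, 3.0), (400.0, -371.0, -5.0), (408.0, -362.0, 1.0), (407.0, -354.0, -2.0), (408.0, -346.0, -3.0), (412.0, -337.0, -0.0), (409.0, -329.0, -6.0)]
224 [(407.0, -396.0, 0.0), (413.0, -387.0, 5.0), (410.0, -379.0, -1.0), (409.0, -371.0, -4.0), (418.0, -362.0, 4.0), (414.0, -354.0, -2.0), (421.0, -345.0, 3.0), (421.0, -337.0, 1.0), (418.0, -329.0, -5.0)]
```

View pics/s3.png

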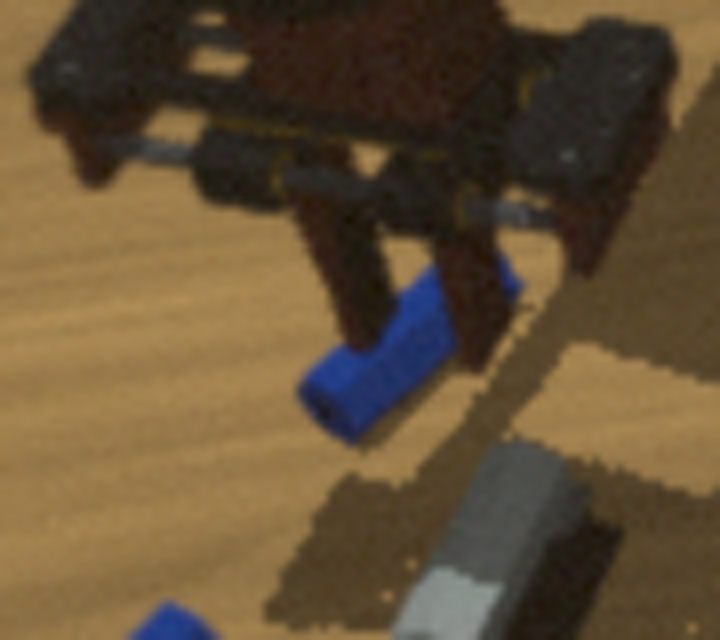

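```bash
python3 - <<'E'
from h import *
s=dict(np.load('scene.npz')); o=ctrl.get_obs()
for z in (120,130,140,150,160): print(z,atz(s,[(190,213.5),(204.4,216)],z).mean(0).round(1))
def proj(d,p):
    Ti=np.linalg.inv(d['world_from_camera']); return cv2.projectPoints(np.atleast_2d(p).astype(float),cv2.Rodrigues(Ti[:3,:3])[0],Ti[:3,3],d['mtx'],d['dist_coeffs'])[0].reshape(-1,2)
print(proj(s,o['ee_pos']), proj(s,o['ee_pos']+[0,0,20]), o['ee_pos'])
print(proj(s,[260.2,-567.7,193.4]))
d=grab('scene'); im=cv2.cvtColor(d['img'],cv2.COLOR_RGB2BGR)
E
```

```text
120 [ 491.1 -346.   120. ]
130 [ 500.5 -344.6  130. ]
140 [ 510.  -343.2  140. ]
150 [ 519.4 -341.8  150. ]
160 [ 528.8 -340.4  160. ]
[[200.80149573 218.46393425]] [[199.3586131  213.22453243]] [ 515.09644412 -336.25345409  129.69289133]
[[105.55533262 148.3201615 ]]
```

The tips don't extend. They sit about 20 mm above the reported TCP in this picture, so I'll go down with the gripper open and check the depth at the post.

Emit:
send_rows:
  rows:
    - [0, -1, 4, 0]
    - [0, -1, 2, 0]
    - [0, 0, 0, 0]
    - [0, 0, 0, 0]
    - [0, 0, 0, 0]
    - [0, 0, 0, 0]
    - [15, 0, 0, 0]
    - [15, 0, 0, 0]
    - [10, 0, 0, 0]
    - [5, 0, 0, 0]
  fingers: 1

```text
t: 3.85
ee_pos: [511.7, -342.1, 85.1]
orientation: [1.541, 0.961, -1.532]
ft_force: [-0.6, -1.2, 0.8]
width: 87.6
```

```bash
python3 go.py 511 -340.1 45 -116.4;  python3 - <<'E'
from h import *
s=grab('scene'); save(s,'s4.png',(155,190,245,270),8)
E
```

```text
t 3.85 pos [ 511.7 -342.1   85.1] az -116.07 toolx [ 0.003  0.005 -1.   ] shift [40.1 -1.5 -1.3] turn 0.0057 q [-0.61  0.55  1.72  0.01  0.88  1.41] F [-0.6 -1.2  0.8] w 87.6
```

View pics/s4.png

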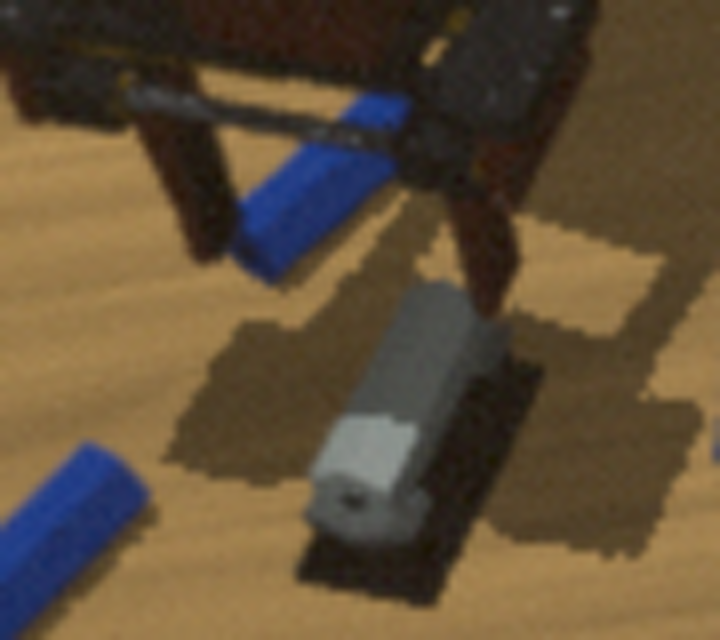

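Emit:
send_rows:
  rows:
    - [15, -0.5, -0.5, 0]
    - [15, 0, 0, 0]
    - [8, 0, 0, 0]
    - [2, 0, 0, 0]
    - [0, 0, 0, 0]

```text
t: 4.32
ee_pos: [512.3, -341.6, 44.2]
orientation: [1.541, 0.961, -1.532]
ft_force: [0.8, 0.0, 1.0]
width: 87.5
```

```bash
python3 go.py 511 -340.1 22 -116.4;  python3 - <<'E'
from h import *
s=grab('scene'); save(s,'s5.png',(155,190,245,270),8)
E
```

```text
t 4.32 pos [ 512.3 -341.6   44.2] az -116.06 toolx [ 0.003  0.004 -1.   ] shift [22.2 -1.9 -0.6] turn 0.006 q [-0.61  0.61  1.73  0.01  0.8   1.41] F [0.8 0.  1. ] w 87.5
```

View pics/s5.png

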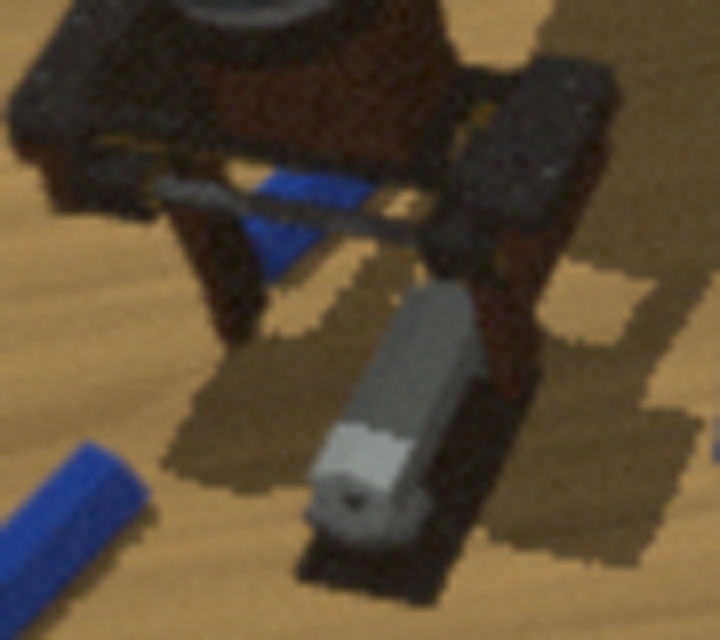

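Emit:
send_rows:
  rows:
    - [10, -1, -0.5, 0]
    - [8, 0, 0, 0]
    - [4, 0, 0, 0]
    - [0, 0, 0, 0]

```text
t: 4.7
ee_pos: [513.3, -341.6, 22.8]
orientation: [1.541, 0.957, -1.529]
ft_force: [-0.1, -1.0, -0.1]
width: 87.7
```

```bash
python3 go.py 511 -340.1 22 -116.4;  python3 - <<'E'
from h import *
s=grab('scene'); save(s,'s6.png',(155,190,245,270),8)
E
```

```text
t 4.7 pos [ 513.3 -341.6   22.8] az -116.06 toolx [ 0.007  0.002 -1.   ] shift [ 0.8 -2.7 -0.4] turn 0.0059 q [-0.61  0.64  1.74  0.01  0.76  1.41] F [-0.1 -1.  -0.1] w 87.7
```

View pics/s6.png

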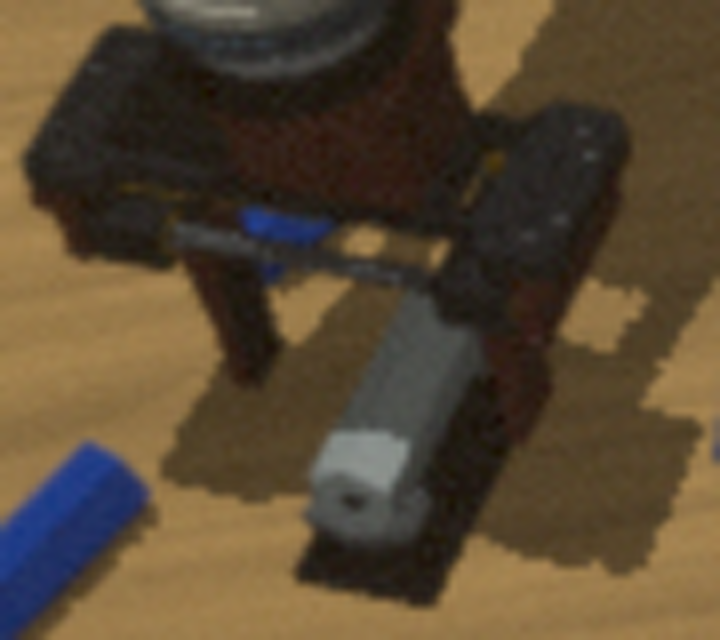

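```bash
python3 - <<'E'
from h import *
s=dict(np.load('scene.npz'))
for z in (5,22,35,45): print(z,atz(s,[(186.2,237.5),(220,244.8)],z).round(1).tolist())
P=cloud(s)
for y in range(228,250,2): print(y,P[y,[183,184,185,186,187,188]].round()[:,[0,2]].tolist(),P[y,[218,219,220,221,222]].round()[:,[0,2]].tolist())
E
```

```text
5 [[462.1, -396.0, 5.0], [508.6, -306.1, 5.0]]
22 [[476.8, -393.1, 22.0], [522.6, -304.6, 22.0]]
35 [[488.1, -390.8, 35.0], [533.3, -303.5, 35.0]]
45 [[496.8, -389.1, 45.0], [541.5, -302.6, 45.0]]
228 [[505.0, 94.0], [500.0, 87.0], [496.0, 82.0], [494.0, 80.0], [490.0, 75.0], [487.0, 71.0]] [[572.0, 147.0], [572.0, 147.0], [574.0, 149.0], [575.0, 149.0], [578.0, 152.0]]
230 [[500.0, 81.0], [503.0, 83.0], [504.0, 83.0], [498.0, 76.0], [495.0, 72.0], [487.0, 63.0]] [[571.0, 139.0], [569.0, 136.0], [576.0, 143.0], [575.0, 141.0], [575.0, 140.0]]
232 [[501.0, 74.0], [503.0, 76.0], [499.0, 70.0], [498.0, 68.0], [497.0, 67.0], [491.0, 60.0]] [[548.0, 105.0], [548.0, 104.0], [541.0, 96.0], [577.0, 136.0], [578.0, 136.0]]
234 [[505.0, 70.0], [504.0, 69.0], [501.0, 65.0], [500.0, 62.0], [495.0, 57.0], [492.0, 53.0]] [[545.0, 93.0], [549.0, 98.0], [543.0, 89.0], [536.0, 81.0], [530.0, 74.0]]
236 [[449.0, -1.0], [501.0, 57.0], [503.0, 59.0], [503.0, 58.0], [503.0, 58.0], [497.0, 50.0]] [[545.0, 85.0], [545.0, 85.0], [544.0, 84.0], [538.0, 75.0], [532.0, 68.0]]
238 [[460.0, 3.0], [460.0, 2.0], [
[... 282 characters left out ...]
 61.0], [537.0, 57.0]]
242 [[465.0, -8.0], [473.0, 0.0], [473.0, -1.0], [473.0, -1.0], [475.0, 0.0], [474.0, -2.0]] [[547.0, 65.0], [547.0, 64.0], [545.0, 61.0], [541.0, 55.0], [492.0, -5.0]]
244 [[478.0, -2.0], [478.0, -2.0], [481.0, 1.0], [479.0, -3.0], [481.0, -1.0], [479.0, -4.0]] [[541.0, 50.0], [544.0, 52.0], [547.0, 55.0], [500.0, -3.0], [502.0, -1.0]]
246 [[484.0, -3.0], [485.0, -2.0], [487.0, -1.0], [486.0, -3.0], [489.0, 0.0], [489.0, -0.0]] [[506.0, -2.0], [505.0, -4.0], [509.0, 0.0], [506.0, -4.0], [508.0, -2.0]]
248 [[493.0, -1.0], [491.0, -3.0], [493.0, -2.0], [493.0, -3.0], [495.0, -1.0], [492.0, -5.0]] [[511.0, -4.0], [514.0, -1.0], [513.0, -3.0], [515.0, -2.0], [517.0, 0.0]]
```

Depth and rays both put the visible tips near z≈47, against 23 reported. I'll settle it with a gentle touch on the bench, where the open fingers clear the cradle plate.

Emit:
send_rows:
  rows:
    - [6, -1, 0, 0]
    - [5, 0, 0, 0]
    - [4, 0, 0, 0]
    - [2, 0, 0, 0]
    - [0, 0, 0, 0]

```text
t: 5.17
ee_pos: [512.8, -341.4, 4.8]
orientation: [1.541, 0.956, -1.529]
ft_force: [0.2, 0.2, -0.4]
width: 87.8
```

Emit:
send_rows:
  rows:
    - [1, 0, 0, 0]
    - [1, 0, 0, 0]
    - [1, 0, 0, 0]

```text
t: 5.42
ee_pos: [513.0, -341.5, 1.6]
orientation: [1.542, 0.955, -1.529]
ft_force: [1.0, 0.4, 0.2]
width: 87.6
```

Emit:
send_rows:
  rows:
    - [1, 0, 0, 0]
    - [1, 0, 0, 0]

```text
t: 5.58
ee_pos: [513.2, -341.6, -0.4]
orientation: [1.542, 0.955, -1.528]
ft_force: [0.3, -0.8, -0.9]
width: 87.6
```

Emit:
send_rows:
  rows:
    - [1, 0, 0, 0]
    - [1, 0, 0, 0]

```text
t: 5.75
ee_pos: [513.4, -341.7, -2.4]
orientation: [1.542, 0.955, -1.528]
ft_force: [-0.2, -0.2, -0.2]
width: 87.7
```

```bash
python3 go.py 511 -340.1 0 -116.4;  python3 - <<'E'
from h import *
s=grab('scene'); save(s,'s7.png',(155,190,245,270),8)
E
```

```text
t 5.75 pos [ 513.4 -341.7   -2.4] az -116.06 toolx [ 0.008  0.001 -1.   ] shift [-2.4 -2.8 -0.5] turn 0.0059 q [-0.61  0.68  1.74  0.01  0.71  1.41] F [-0.2 -0.2 -0.2] w 87.7
```

View pics/s7.png

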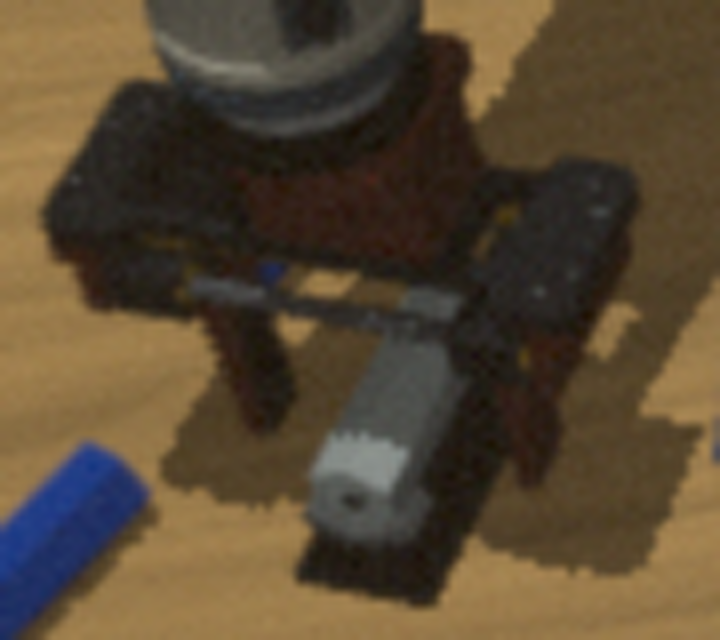

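There is no contact even at a reported −2.4, so the tool is reported about 24 mm too low and the true tip z is about reported + 24. The tips are now at about z 22, which puts the grasp point on the post's centre, and the jaws are centred. I'll close.

Emit:
send_rows:
  rows:
    - [0, 0, 0, 0]
    - [0, 0, 0, 0]
    - [0, 0, 0, 0]
    - [0, 0, 0, 0]
    - [0, 0, 0, 0]
    - [0, 0, 0, 0]
    - [0, 0, 0, 0]
    - [0, 0, 0, 0]
    - [0, 0, 0, 0]
    - [0, 0, 0, 0]
  fingers: 0

```text
t: 6.63
ee_pos: [513.3, -341.9, -2.4]
orientation: [1.541, 0.954, -1.528]
ft_force: [-0.1, -0.3, -0.6]
width: 27.8
```

```bash
python3 go.py 511 -340.1 120 -116.4;  python3 - <<'E'
from h import *
s=grab('scene'); save(s,'s8.png',(155,190,245,270),8)
E
```

```text
t 6.63 pos [ 513.3 -341.9   -2.4] az -116.05 toolx [ 0.008  0.001 -1.   ] shift [-122.4   -2.    -1.1] turn 0.0061 q [-0.61  0.68  1.74  0.01  0.71  1.41] F [-0.1 -0.3 -0.6] w 27.8
```

View pics/s8.png

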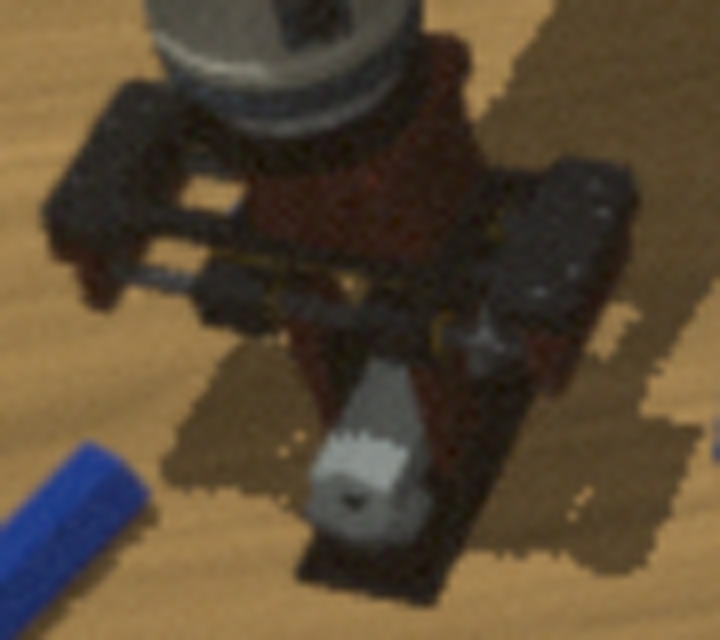

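Emit:
send_rows:
  rows:
    - [-3, 0, 0, 0]
    - [-10, 0, 0, 0]
    - [-16, 0, 0, 0]
    - [-18, 0, 0, 0]
    - [-18, 0, 0, 0]
    - [-18, 0, 0, 0]
    - [-18, 0, 0, 0]
    - [-10, 0, 0, 0]
    - [-4, 0, 0, 0]

```text
t: 7.43
ee_pos: [510.2, -340.1, 119.2]
orientation: [1.542, 0.96, -1.531]
ft_force: [0.0, 0.4, -1.8]
width: 27.6
```

```bash
python3 go.py 588.6 -26.8 115 -90.7;  python3 - <<'E'
from h import *
s=grab('scene'); save(s,'s9.png',(155,150,255,270),6)
E
```

```text
t 7.43 pos [ 510.2 -340.1  119.2] az -116.08 toolx [ 0.004  0.004 -1.   ] shift [   5.9  -67.3 -315.8] turn -0.443 q [-0.61  0.5   1.71  0.01  0.94  1.41] F [ 0.   0.4 -1.8] w 27.6
```

View pics/s9.png

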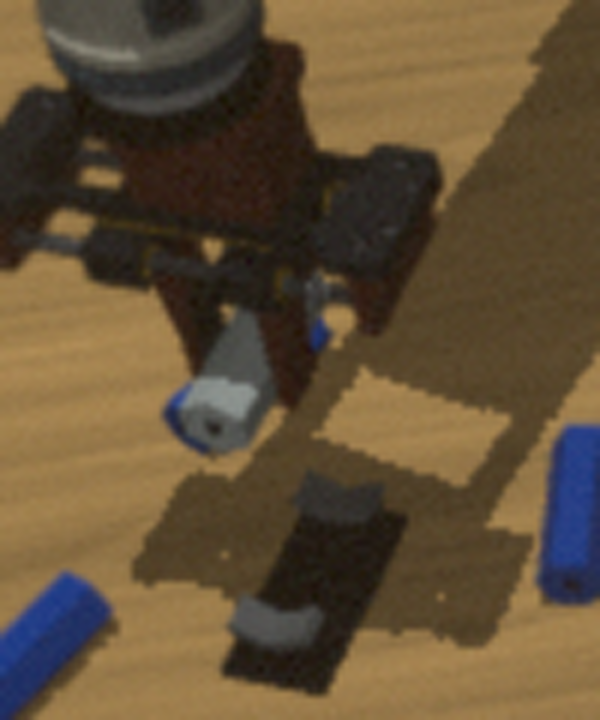

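The post is lifted, held level, and the cradle is empty. Next I'll turn it and carry it to the ramp.

Emit:
send_rows:
  rows:
    - [0, 0, 0, -0.06]
    - [0, 0, 0, -0.11]
    - [0, 0, 0, -0.11]
    - [0, 0, 0, -0.1]
    - [0, 0, 0, -0.05]
    - [0, 0, 0, 0]

```text
t: 7.98
ee_pos: [508.3, -338.6, 116.1]
orientation: [1.218, 1.212, -1.209]
ft_force: [0.4, 0.1, -2.1]
width: 27.8
```

```bash
python3 go.py 588.6 -26.8 120 -90.7
```

```text
t 7.98 pos [ 508.3 -338.6  116.1] az -90.27 toolx [ 0.     0.007 -1.   ] shift [  -1.7   78.9 -312.2] turn 0.0076 q [-0.61  0.5   1.71  0.01  0.93  0.96] F [ 0.4  0.1 -2.1] w 27.8
```

Emit:
send_rows:
  rows:
    - [0, 5, -15, 0.007]
    - [0, 8, -30, 0]
    - [0, 8, -33, 0]
    - [0, 8, -35, 0]
    - [0, 8, -35, 0]
    - [0, 8, -35, 0]
    - [0, 8, -35, 0]
    - [0, 8, -35, 0]
    - [0, 8, -30, 0]
    - [0, 5, -15, 0]

```text
t: 8.82
ee_pos: [586.9, -33.1, 110.7]
orientation: [1.243, 1.203, -1.243]
ft_force: [-0.4, -1.0, -0.9]
width: 27.9
```

```bash
python3 go.py 588.6 -26.8 100 -90.7
```

```text
t 8.82 pos [586.9 -33.1 110.7] az -92.42 toolx [-0.009  0.009 -1.   ] shift [10.8  1.5 -6.3] turn -0.03 q [-0.08  0.48  1.76  0.01  0.91  1.52] F [-0.4 -1.  -0.9] w 27.9
```

Emit:
send_rows:
  rows:
    - [2, 1, -3, -0.015]
    - [2, 0, -2, -0.01]
    - [0, 0, 0, 0]
    - [0, 0, 0, 0]

```text
t: 9.15
ee_pos: [587.1, -25.2, 104.2]
orientation: [1.22, 1.219, -1.224]
ft_force: [0.8, -0.9, -1.9]
width: 27.9
```

```bash
python3 go.py 588.6 -26.8 54 -90.7; python3 - <<'E'
from h import *
s=grab('scene'); save(s,'s10.png',(265,150,425,285),5)
s=grab('top'); save(s,'t10.png',(225,130,365,220),5)
E
```

```text
t 9.15 pos [587.1 -25.2 104.2] az -90.78 toolx [-0.012  0.009 -1.   ] shift [50.1  2.2  2.1] turn -0.0014 q [-0.07  0.49  1.77  0.01  0.9   1.51] F [ 0.8 -0.9 -1.9] w 27.9
```

View pics/s10.png

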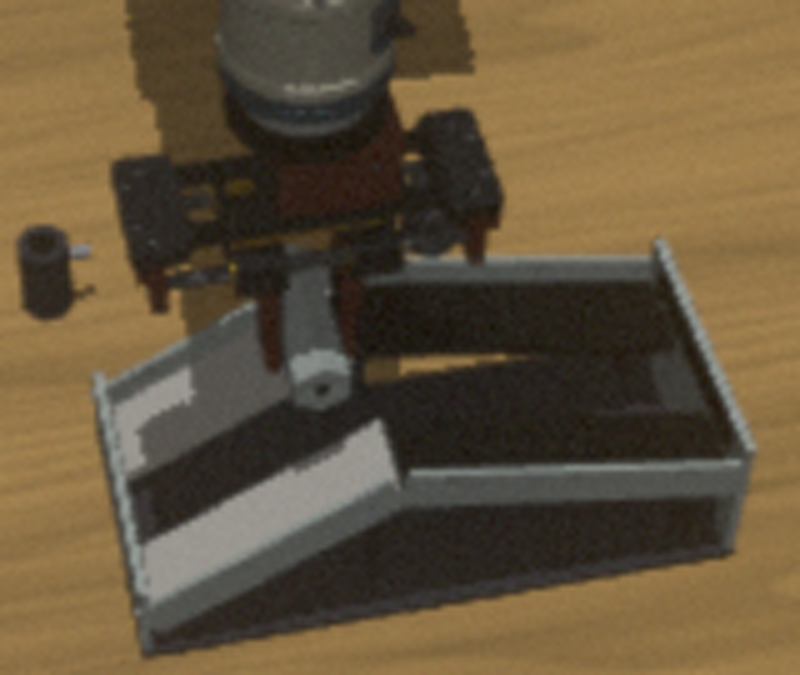

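View pics/t10.png

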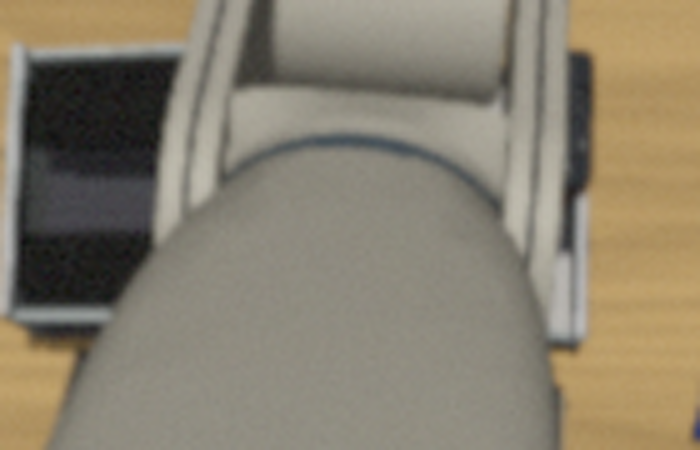

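```bash
python3 - <<'E'
from h import *
s=dict(np.load('scene.npz'))
for z in (135,140,147): print(atz(s,[(265+321/5-.4,150+388/5-.4)],z).round(1))
E
```

```text
[[618.8 -25.9 135. ]]
[[622.9 -26.9 140. ]]
[[628.6 -28.4 147. ]]
```

The hex lies across the white lane, about 35 mm downhill of the ridge, with both ends over the rails. I'll lower it onto the lane.

Emit:
send_rows:
  rows:
    - [5, 2, 0, 0]
    - [10, 2, 1, 0]
    - [10, 0, 1, 0]
    - [8, 0, 0, 0]
    - [4, 0, 0, 0]
    - [0, 0, 0, 0]

```text
t: 9.75
ee_pos: [590.3, -31.4, 63.0]
orientation: [1.225, 1.215, -1.229]
ft_force: [-0.1, 0.5, -1.8]
width: 28.0
```

```bash
python3 go.py 589 -26.8 54 -90.7; python3 - <<'E'
from h import *
s=grab('scene'); save(s,'s11.png',(285,190,385,265),8)
E
```

```text
t 9.75 pos [590.3 -31.4  63. ] az -91.18 toolx [-0.012  0.009 -1.   ] shift [ 9.1 -1.3 -4.5] turn -0.0083 q [-0.08  0.55  1.77  0.01  0.83  1.51] F [-0.1  0.5 -1.8] w 28.0
```

View pics/s11.png

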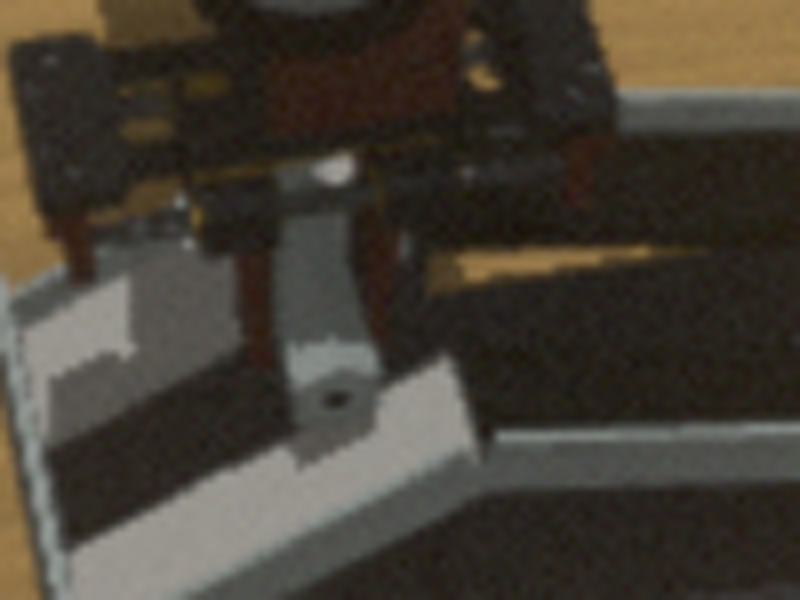

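Emit:
send_rows:
  rows:
    - [1, 0, -3, 0]
    - [2, 0, -2, 0]
    - [1, 0, 0, 0]
    - [0, 0, 0, 0]

```text
t: 10.13
ee_pos: [590.8, -25.5, 59.3]
orientation: [1.225, 1.215, -1.228]
ft_force: [0.2, -0.3, -1.6]
width: 27.7
```

Emit:
send_rows:
  rows:
    - [1, 0, 0, 0]
    - [1, 0, 0, 0]
    - [0, 0, 0, 0]

```text
t: 10.38
ee_pos: [591.3, -25.1, 57.8]
orientation: [1.225, 1.214, -1.227]
ft_force: [-0.1, 0.2, -1.0]
width: 27.5
```

Emit:
send_rows:
  rows:
    - [1, 0, 0, 0]
    - [1, 0, 0, 0]
    - [0, 0, 0, 0]

```text
t: 10.63
ee_pos: [591.6, -25.2, 56.0]
orientation: [1.226, 1.214, -1.226]
ft_force: [-0.4, -0.2, -1.7]
width: 27.8
```

Emit:
send_rows:
  rows:
    - [1, 0, 0, 0]
    - [1, 0, 0, 0]
    - [0, 0, 0, 0]

```text
t: 10.88
ee_pos: [592.2, -25.8, 54.6]
orientation: [1.226, 1.212, -1.226]
ft_force: [0.2, 0.2, -1.6]
width: 27.8
```

```bash
python3 - <<'E'
from h import *
s=grab('scene'); save(s,'s12.png',(285,190,385,265),8)
E
```

```text
(no output)
```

View pics/s12.png

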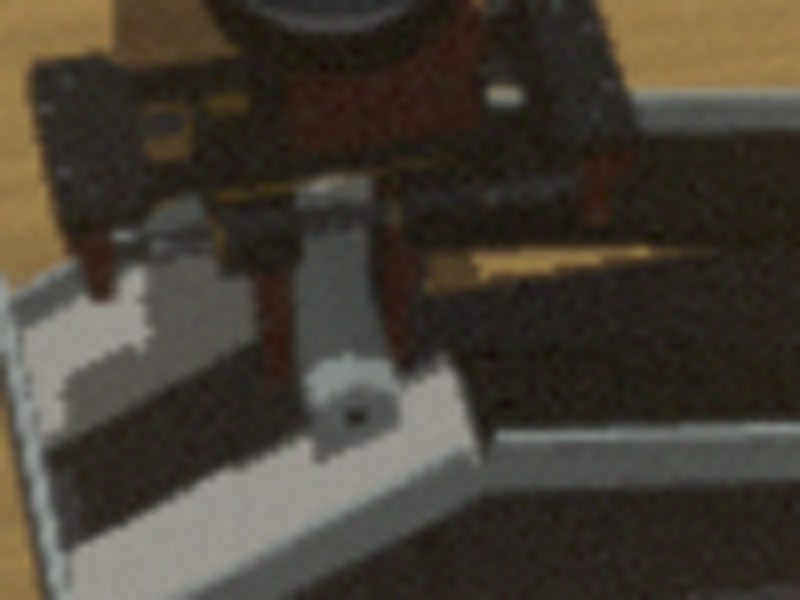

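Very close now, with the shadow almost at the post. I'll keep stepping down.

Emit:
send_rows:
  rows:
    - [1, 0, 0, 0]
    - [1, 0, 0, 0]
    - [0, 0, 0, 0]

```text
t: 11.18
ee_pos: [593.5, -26.8, 54.0]
orientation: [1.226, 1.209, -1.225]
ft_force: [0.1, 0.5, -1.5]
width: 28.3
```

Emit:
send_rows:
  rows:
    - [1, 0, 0, 0]
    - [0.5, 0, 0, 0]
    - [0, 0, 0, 0]

```text
t: 11.43
ee_pos: [594.3, -27.5, 53.4]
orientation: [1.227, 1.207, -1.224]
ft_force: [-0.1, -0.2, 0.3]
width: 27.7
```

Emit:
send_rows:
  rows:
    - [1, -1.5, 0, 0]
    - [0, 0, 0, 0]

```text
t: 11.6
ee_pos: [594.3, -27.9, 53.1]
orientation: [1.228, 1.204, -1.222]
ft_force: [-0.2, -0.6, 0.1]
width: 27.7
```

Emit:
send_rows:
  rows:
    - [1, -1.5, 0, 0]
    - [0, 0, 0, 0]

```text
t: 11.77
ee_pos: [594.3, -28.2, 52.9]
orientation: [1.229, 1.202, -1.219]
ft_force: [-0.1, -0.2, -1.2]
width: 27.4
```

```bash
python3 go.py 589 -26.8 54 -90.7; python3 - <<'E'
from h import *
s=grab('scene'); save(s,'s13.png',(305,215,365,260),12)
E
```

```text
t 11.77 pos [594.3 -28.2  52.9] az -91.12 toolx [ 0.003  0.005 -1.   ] shift [-1.2 -5.3 -1.3] turn -0.0074 q [-0.07  0.57  1.78  0.01  0.79  1.51] F [-0.1 -0.2 -1.2] w 27.4
```

View pics/s13.png

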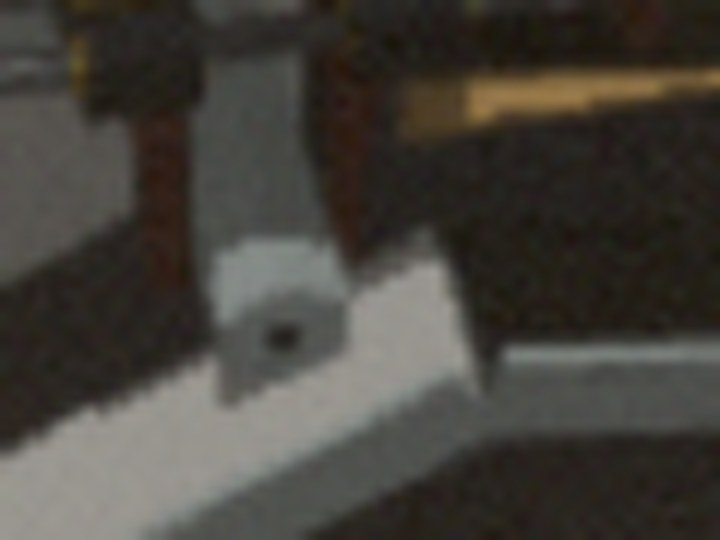

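The hex is seated flat on the white lane with no gap. I'll release it with a small opening and lift straight up.

Emit:
send_rows:
  rows:
    - [0, 0, 0, 0]
    - [0, 0, 0, 0]
    - [0, 0, 0, 0]
    - [0, 0, 0, 0]
  fingers: 0.5

```text
t: 12.15
ee_pos: [592.8, -27.2, 51.4]
orientation: [1.228, 1.205, -1.221]
ft_force: [-0.3, -0.6, 0.9]
width: 43.5
```

Emit:
send_rows:
  rows:
    - [-8, 0, 0, 0]
    - [-20, 0, 0, 0]
    - [-30, 0, 0, 0]
    - [-30, 0, 0, 0]
    - [-20, 0, 0, 0]
    - [-5, 0, 0, 0]

```text
t: 12.65
ee_pos: [589.5, -26.9, 167.1]
orientation: [1.224, 1.213, -1.227]
ft_force: [1.1, -0.2, -0.9]
width: 44.2
```

```bash
python3 go.py 429.6 358.8 150 64.1; python3 - <<'E'
from h import *
s=grab('scene'); save(s,'s14.png',(265,150,425,285),5)
E
```

```text
t 12.65 pos [589.5 -26.9 167.1] az -91.1 toolx [-0.01   0.008 -1.   ] shift [  21.8 -167.  -382.5] turn -2.7087 q [-0.07  0.41  1.72  0.01  1.02  1.52] F [ 1.1 -0.2 -0.9] w 44.2
```

View pics/s14.png

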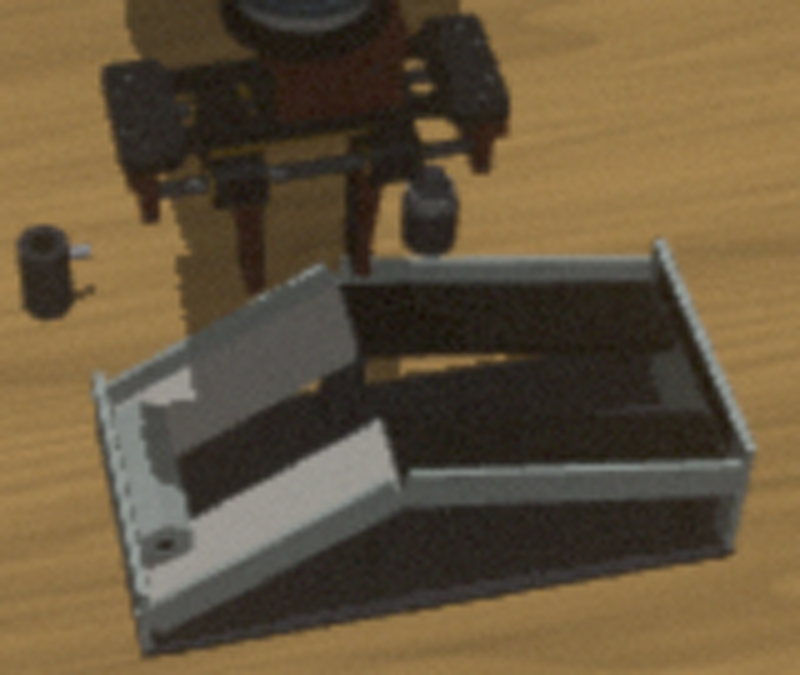

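The hex slid into the steep catch by itself. Now for the round post: first turn the tool, then travel.

Emit:
send_rows:
  rows:
    - [0, 0, 0, -0.12]
    - [0, 0, 0, -0.12]
    - [0, 0, 0, -0.12]
    - [0, 0, 0, -0.12]
    - [0, 0, 0, -0.12]
    - [0, 0, 0, -0.12]
    - [0, 0, 0, -0.12]
    - [0, 0, 0, -0.12]
    - [0, 0, 0, -0.12]
    - [0, 0, 0, -0.12]
  fingers: 1

```text
t: 13.53
ee_pos: [582.4, -25.4, 155.9]
orientation: [0.276, 1.579, -0.267]
ft_force: [0.0, 0.3, -0.3]
width: 87.7
```

Emit:
send_rows:
  rows:
    - [0, 0, 0, -0.12]
    - [0, 0, 0, -0.12]
    - [0, 0, 0, -0.12]
    - [0, 0, 0, -0.12]
    - [0, 0, 0, -0.12]
    - [0, 0, 0, -0.12]
    - [0, 0, 0, -0.12]
    - [0, 0, 0, -0.12]
    - [0, 0, 0, -0.12]
    - [0, 0, 0, -0.06]

```text
t: 14.37
ee_pos: [572.3, -23.7, 140.3]
orientation: [-0.64, 1.506, 0.69]
ft_force: [-0.6, -0.6, 0.2]
width: 87.5
```

```bash
python3 go.py 429.6 358.8 120 64.1
```

```text
t 14.37 pos [572.3 -23.7 140.3] az 48.55 toolx [-0.047  0.013 -0.999] shift [ 31.9 359.1 192.7] turn -0.2713 q [-0.07  0.44  1.75  0.01  1.   -0.92] F [-0.6 -0.6  0.2] w 87.5
```

Emit:
send_rows:
  rows:
    - [0, 20, 10, -0.1]
    - [0, 34, 18, -0.1]
    - [0, 34, 19, -0.07]
    - [0, 35, 19, 0]
    - [0, 35, 19, 0]
    - [0, 35, 19, 0]
    - [0, 35, 19, 0]
    - [0, 30, 16, 0]
    - [0, 15, 8, 0]
    - [0, 0, 0, 0]

```text
t: 15.2
ee_pos: [387.4, 240.2, 139.9]
orientation: [-0.849, 1.437, 0.918]
ft_force: [0.3, 1.4, 0.4]
width: 87.3
```

```bash
python3 go.py 429.6 358.8 100 64.1
```

```text
t 15.2 pos [387.4 240.2 139.9] az 64.71 toolx [-0.064  0.009 -0.998] shift [ 38.1  10.2 126.1] turn 0.0106 q [ 0.5   0.28  2.    0.05  0.91 -0.66] F [0.3 1.4 0.4] w 87.3
```

Emit:
send_rows:
  rows:
    - [0, 2, 24, 0.01]
    - [0, 2, 26, 0]
    - [0, 2, 26, 0]
    - [0, 2, 24, 0]
    - [0, 2, 14, 0]
    - [0, 0, 5, 0]
    - [0, 0, 0, 0]
    - [0, 0, 0, 0]
    - [0, 0, 0, 0]
    - [0, 0, 0, 0]

```text
t: 16.03
ee_pos: [427.8, 348.0, 128.5]
orientation: [-0.845, 1.456, 0.91]
ft_force: [-0.2, -0.2, 0.5]
width: 87.6
```

```bash
python3 go.py 429.6 358.8 100 64.1
```

```text
t 16.03 pos [427.8 348.  128.5] az 64.15 toolx [-0.076 -0.001 -0.997] shift [28.3  1.2 11.5] turn 0.001 q [ 0.63  0.43  1.8   0.05  0.97 -0.52] F [-0.2 -0.2  0.5] w 87.6
```

The tool has picked up a tilt of about 4°, leaning inward along the post. That doesn't matter for the grasp, but I'll see whether slow rows bring it back while I descend.

Emit:
send_rows:
  rows:
    - [3, 0, 4, 0]
    - [3, 0, 4, 0]
    - [3, 0, 2, 0]
    - [3, 0, 0, 0]
    - [3, 0, 0, 0]
    - [3, 0, 0, 0]
    - [3, 0, 0, 0]
    - [3, 0, 0, 0]
    - [3, 0, 0, 0]
    - [3, 0, 0, 0]

```text
t: 16.87
ee_pos: [429.7, 355.7, 95.8]
orientation: [-0.844, 1.457, 0.909]
ft_force: [0.1, 0.6, -0.9]
width: 87.9
```

```bash
python3 go.py 429.6 358.8 0 64.1; python3 - <<'E'
from h import *
s=grab('scene'); save(s,'s15.png',(400,100,500,210),6)
E
```

```text
t 16.87 pos [429.7 355.7  95.8] az 64.06 toolx [-0.076 -0.001 -0.997] shift [95.5 -5.   6.1] turn -0.0007 q [ 0.64  0.49  1.8   0.06  0.92 -0.51] F [ 0.1  0.6 -0.9] w 87.9
```

View pics/s15.png

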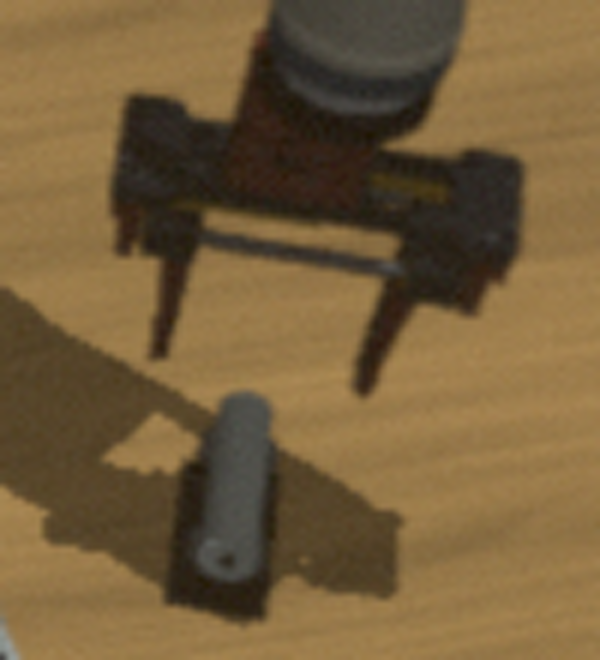

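Emit:
send_rows:
  rows:
    - [8, -1, 2, 0]
    - [14, -1, 2, 0]
    - [14, 0, 0.5, 0]
    - [14, 0, 0, 0]
    - [12, 0, 0, 0]
    - [6, 0, 0, 0]
    - [2, 0, 0, 0]
    - [0, 0, 0, 0]

```text
t: 17.58
ee_pos: [428.8, 359.5, 19.9]
orientation: [-0.844, 1.456, 0.909]
ft_force: [-0.7, -0.6, 0.3]
width: 87.6
```

```bash
python3 go.py 426.3 358.8 -2 64.1; python3 - <<'E'
from h import *
s=grab('scene'); save(s,'s16.png',(405,120,485,210),7)
E
```

```text
t 17.58 pos [428.8 359.5  19.9] az 64.05 toolx [-0.075 -0.001 -0.997] shift [22.   0.5 -1. ] turn -0.0008 q [ 0.65  0.61  1.82  0.06  0.77 -0.51] F [-0.7 -0.6  0.3] w 87.6
```

View pics/s16.png

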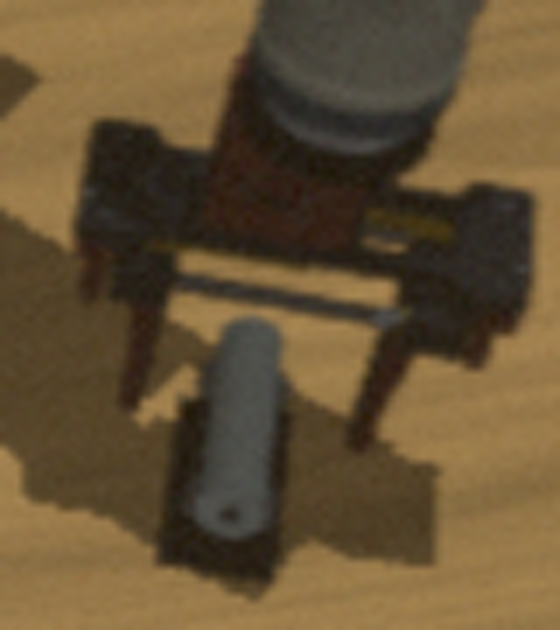

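Emit:
send_rows:
  rows:
    - [8, 0, -1, 0]
    - [8, 0, 0, 0]
    - [4, 0, 0, 0]
    - [2, 0, 0, 0]
    - [0, 0, 0, 0]

```text
t: 18.05
ee_pos: [428.2, 359.7, -2.0]
orientation: [-0.843, 1.451, 0.908]
ft_force: [1.1, -0.8, 0.1]
width: 87.8
```

```bash
python3 go.py 426.3 358.8 -2 64.1; python3 - <<'E'
from h import *
s=grab('scene'); save(s,'s17.png',(405,120,485,210),7)
E
```

```text
t 18.05 pos [428.2 359.7  -2. ] az 64.04 toolx [-0.071  0.002 -0.997] shift [ 0.1  1.3 -1.6] turn -0.0011 q [ 0.65  0.64  1.83  0.07  0.73 -0.52] F [ 1.1 -0.8  0.1] w 87.8
```

View pics/s17.png

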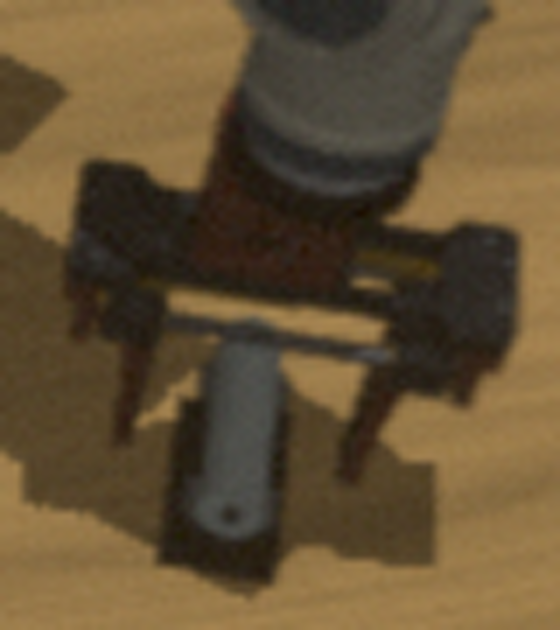

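Emit:
send_rows:
  rows:
    - [0, 0, 1.5, 0]
    - [0, 0, 0, 0]
    - [0, 0, 0, 0]
    - [0, 0, 0, 0]
    - [0, 0, 0, 0]
    - [0, 0, 0, 0]
    - [0, 0, 0, 0]
    - [0, 0, 0, 0]
    - [0, 0, 0, 0]
    - [0, 0, 0, 0]
  fingers: 0

```text
t: 18.93
ee_pos: [428.4, 359.5, -0.8]
orientation: [-0.846, 1.454, 0.908]
ft_force: [-0.6, -3.6, 2.5]
width: 27.6
```

```bash
python3 go.py 426.3 358.8 120 64.1
```

```text
t 18.93 pos [428.4 359.5  -0.8] az 64.12 toolx [-0.073 -0.001 -0.997] shift [-120.3    9.4   -5.5] turn 0.0003 q [ 0.65  0.64  1.83  0.06  0.73 -0.52] F [-0.6 -3.6  2.5] w 27.6
```

Gripped, 27.6 mm wide. Lifting.

Emit:
send_rows:
  rows:
    - [-3, 0, 0, 0]
    - [-10, 0, 0, 0]
    - [-15, 0, 0, 0]
    - [-15, 0, 0, 0]
    - [-18, 0, 0, 0]
    - [-18, 0, 0, 0]
    - [-18, 0, 0, 0]
    - [-15, 0, 0, 0]
    - [-8, 0, 0, 0]
    - [-2, 0, 0, 0]

```text
t: 19.77
ee_pos: [437.1, 359.7, 129.7]
orientation: [-0.845, 1.455, 0.909]
ft_force: [0.4, 0.8, -2.4]
width: 27.6
```

```bash
python3 go.py 589.5 43.2 130 89.3; python3 - <<'E'
from h import *
s=grab('scene'); save(s,'s18.png',(400,100,500,210),6)
E
```

```text
t 19.77 pos [437.1 359.7 129.7] az 64.09 toolx [-0.074 -0.001 -0.997] shift [ -11.3 -275.2 -217.9] turn -0.4401 q [ 0.64  0.45  1.77  0.05  0.99 -0.51] F [ 0.4  0.8 -2.4] w 27.6
```

View pics/s18.png

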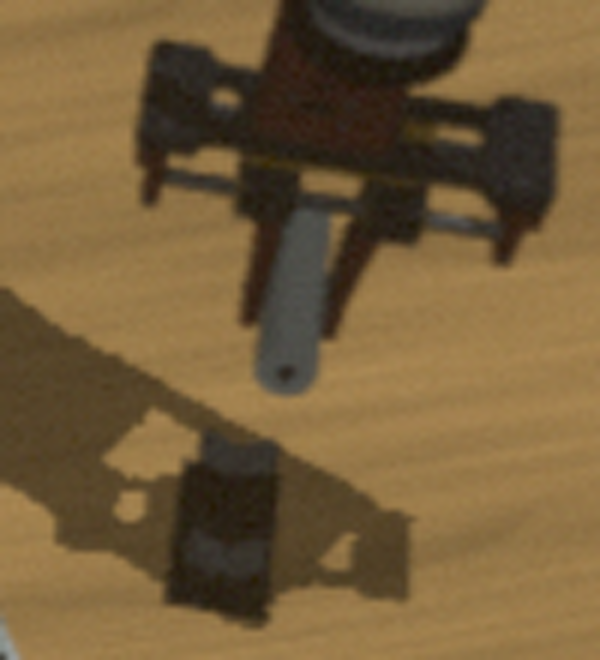

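Emit:
send_rows:
  rows:
    - [0, 0, 0, -0.06]
    - [0, 0, 0, -0.1]
    - [0, 0, 0, -0.1]
    - [0, 0, 0, -0.1]
    - [0, 0, 0, -0.06]
    - [0, 0, 0, 0]

```text
t: 20.32
ee_pos: [434.5, 358.2, 125.6]
orientation: [-1.164, 1.277, 1.255]
ft_force: [0.4, -0.1, -2.1]
width: 27.6
```

```bash
python3 go.py 589.5 43.2 130 89.3
```

```text
t 20.32 pos [434.5 358.2 125.6] az 89.23 toolx [-0.079 -0.004 -0.997] shift [ -15.3 -158.5 -312.9] turn -0.0012 q [ 0.64  0.45  1.77  0.05  0.98 -0.95] F [ 0.4 -0.1 -2.1] w 27.6
```

Emit:
send_rows:
  rows:
    - [-2, -8, -16, 0]
    - [-2, -16, -32, 0]
    - [-2, -17, -34, 0]
    - [-2, -17, -34, 0]
    - [-2, -17, -34, 0]
    - [-2, -17, -34, 0]
    - [-2, -17, -34, 0]
    - [-1, -16, -32, 0]
    - [0, -12, -20, 0]
    - [0, -6, -8, 0]

```text
t: 21.15
ee_pos: [572.6, 67.1, 123.2]
orientation: [-1.151, 1.293, 1.249]
ft_force: [-0.6, -0.8, -1.1]
width: 27.5
```

```bash
python3 go.py 589.5 43.2 120 89.3
```

```text
t 21.15 pos [572.6  67.1 123.2] az 88.4 toolx [-0.088 -0.007 -0.996] shift [  1.9 -17.7 -23.4] turn -0.0157 q [ 0.1   0.48  1.72  0.    1.02 -1.45] F [-0.6 -0.8 -1.1] w 27.5
```

Emit:
send_rows:
  rows:
    - [0, -7, -10, -0.01]
    - [0, -6, -8, -0.005]
    - [0, -3, -5, 0]
    - [0, 0, 0, 0]
    - [0, 0, 0, 0]

```text
t: 21.57
ee_pos: [587.7, 41.9, 119.0]
orientation: [-1.153, 1.293, 1.258]
ft_force: [-0.0, 0.3, -1.0]
width: 27.5
```

```bash
python3 go.py 586 43.2 70 89.3; python3 - <<'E'
from h import *
s=grab('scene'); save(s,'s19.png',(275,140,425,285),5)
E
```

```text
t 21.57 pos [587.7  41.9 119. ] az 88.77 toolx [-0.093 -0.006 -0.996] shift [48.9 -2.8  1.7] turn -0.0093 q [ 0.05  0.51  1.69 -0.    1.03 -1.5 ] F [-0.   0.3 -1. ] w 27.5
```

View pics/s19.png

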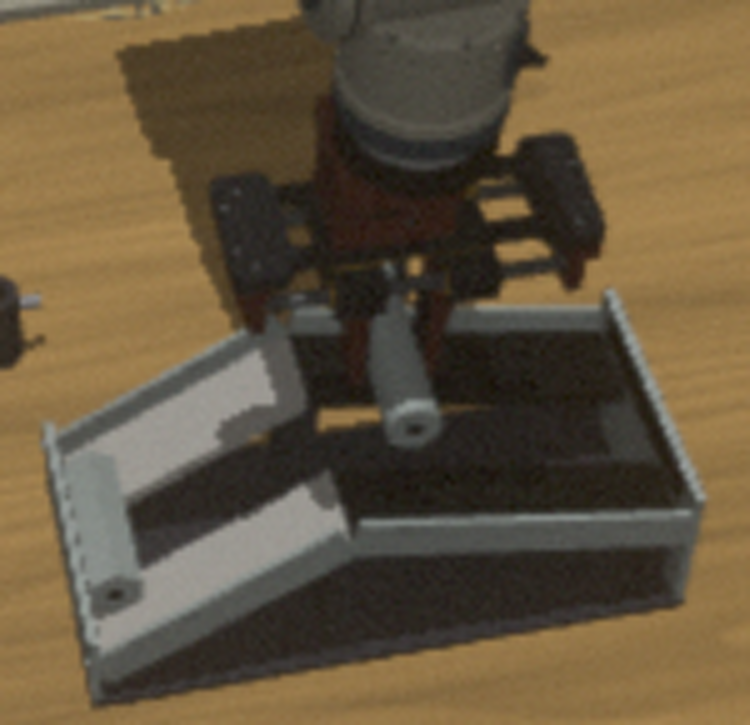

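Emit:
send_rows:
  rows:
    - [6, -1, 0, -0.009]
    - [10, -1, 0, 0]
    - [10, -1, 1, 0]
    - [10, 0, 0, 0]
    - [7, 0, 0, 0]
    - [3, 0, 0, 0]
    - [0, 0, 0, 0]

```text
t: 22.2
ee_pos: [583.8, 46.4, 67.0]
orientation: [-1.162, 1.288, 1.27]
ft_force: [1.0, 0.5, -0.8]
width: 27.4
```

```bash
python3 go.py 586 43.2 64 89.3; python3 - <<'E'
from h import *
s=grab('scene'); save(s,'s20.png',(315,180,415,255),8)
E
```

```text
t 22.2 pos [583.8  46.4  67. ] az 89.58 toolx [-0.096 -0.006 -0.995] shift [ 2.8 -2.5 -3.1] turn 0.0048 q [ 0.06  0.58  1.72 -0.    0.94 -1.5 ] F [ 1.   0.5 -0.8] w 27.4
```

View pics/s20.png

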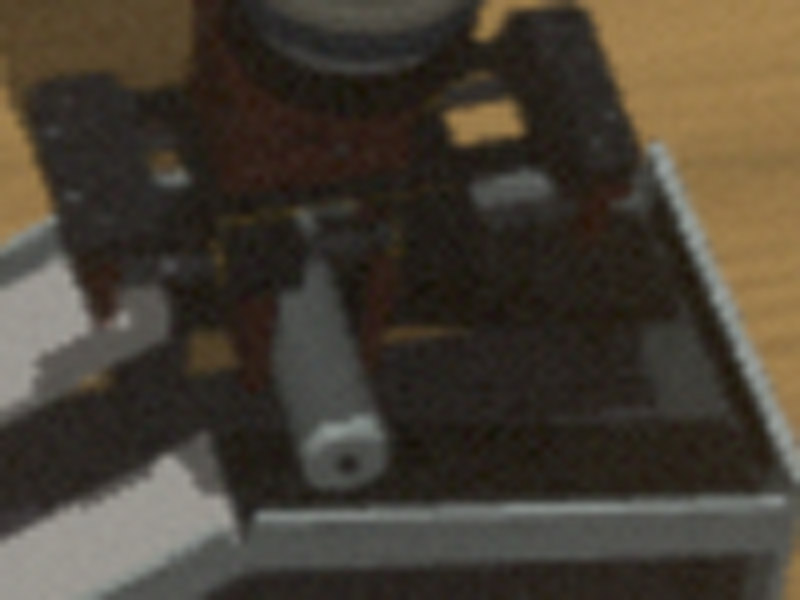

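Emit:
send_rows:
  rows:
    - [1, 0, -1, 0]
    - [1, -1, -1, 0]
    - [0, 0, 0, 0]

```text
t: 22.5
ee_pos: [585.1, 44.5, 66.1]
orientation: [-1.161, 1.287, 1.27]
ft_force: [-0.4, 0.8, 2.0]
width: 27.5
```

Emit:
send_rows:
  rows:
    - [1, 0, 0, 0]
    - [1, 0, 0, 0]
    - [0, 0, 0, 0]

```text
t: 22.75
ee_pos: [585.5, 44.5, 65.9]
orientation: [-1.162, 1.286, 1.269]
ft_force: [-1.1, 1.3, 2.4]
width: 27.3
```

```bash
python3 go.py 586 43.2 64 89.3; python3 - <<'E'
from h import *
s=grab('scene'); save(s,'s21.png',(335,205,385,245),14)
E
```

```text
t 22.75 pos [585.5  44.5  65.9] az 89.55 toolx [-0.093 -0.005 -0.996] shift [ 1.8 -0.7 -1.3] turn 0.0043 q [ 0.06  0.58  1.72  0.    0.94 -1.51] F [-1.1  1.3  2.4] w 27.3
```

View pics/s21.png

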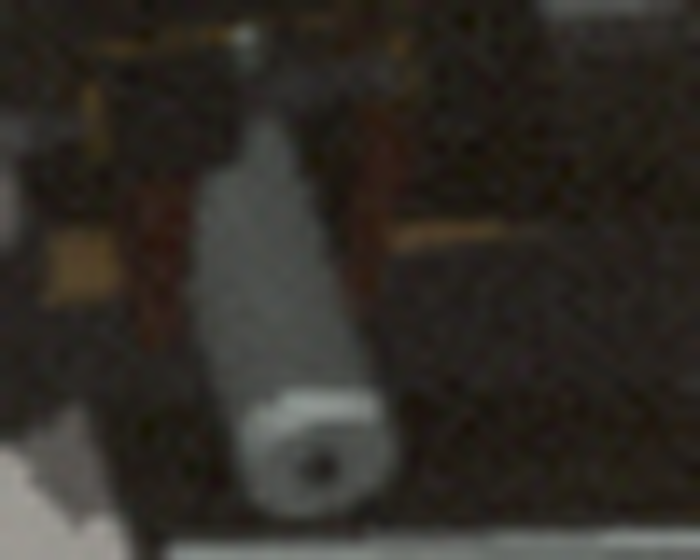

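Emit:
send_rows:
  rows:
    - [1.5, 0, -0.5, 0]
    - [1.5, 0, 0, 0]
    - [1.5, 0, 0, 0]

```text
t: 23.05
ee_pos: [585.7, 44.4, 65.4]
orientation: [-1.161, 1.284, 1.268]
ft_force: [-5.5, -1.2, 15.1]
width: 27.6
```

```bash
python3 go.py 586 43.2 64 89.3
```

```text
t 23.05 pos [585.7  44.4  65.4] az 89.52 toolx [-0.092 -0.004 -0.996] shift [ 1.3 -0.4 -1.2] turn 0.0039 q [ 0.06  0.58  1.72  0.    0.93 -1.51] F [-5.5 -1.2 15.1] w 27.6
```

Contact is firm at about 15 N. I'll release with a small opening and lift.

Emit:
send_rows:
  rows:
    - [0, 0, 0, 0]
    - [0, 0, 0, 0]
    - [0, 0, 0, 0]
    - [0, 0, 0, 0]
  fingers: 0.5

```text
t: 23.38
ee_pos: [587.3, 44.0, 66.0]
orientation: [-1.163, 1.282, 1.265]
ft_force: [-0.9, 0.7, 0.8]
width: 43.9
```

Emit:
send_rows:
  rows:
    - [-8, 0, 0, 0]
    - [-20, 0, 0, 0]
    - [-30, 0, 0, 0]
    - [-30, 0, 0, 0]
    - [-20, 0, 0, 0]
    - [-5, 0, 0, 0]

```text
t: 23.88
ee_pos: [595.7, 43.9, 180.9]
orientation: [-1.16, 1.288, 1.27]
ft_force: [-0.5, -0.3, 1.6]
width: 43.7
```

```bash
python3 go.py 586 43.2 164 89.3; python3 - <<'E'
from h import *
s=grab('scene'); save(s,'s22.png',(275,140,425,285),5)
E
```

```text
t 23.88 pos [595.7  43.9 180.9] az 89.5 toolx [-0.096 -0.006 -0.995] shift [17.8  8.  -0.7] turn 0.0036 q [ 0.05  0.45  1.63 -0.    1.16 -1.51] F [-0.5 -0.3  1.6] w 43.7
```

View pics/s22.png

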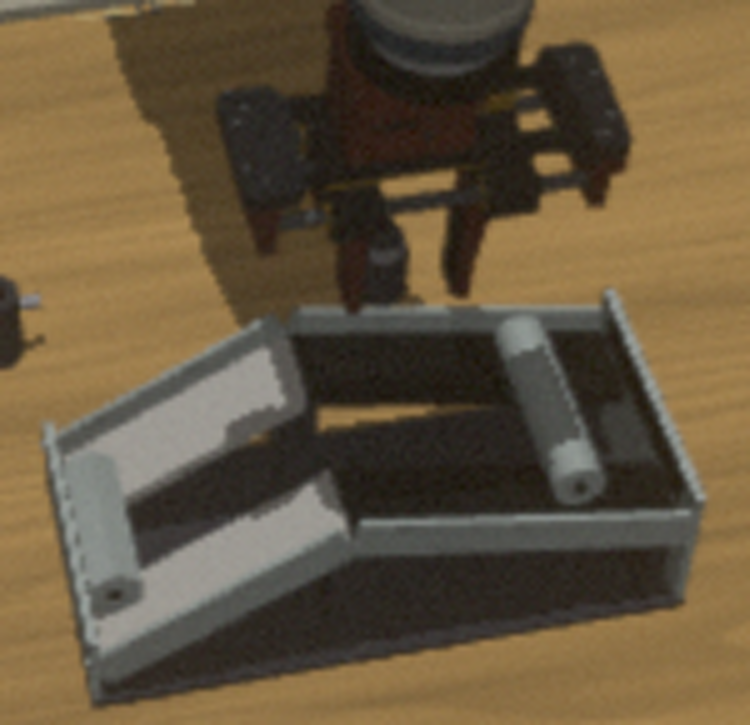

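It is rolling, nicely square. I'll wait a moment, with a small move upward.

Emit:
send_rows:
  rows:
    - [-5, 0, 0, 0]
    - [0, 0, 0, 0]
    - [0, 0, 0, 0]
    - [0, 0, 0, 0]
    - [0, 0, 0, 0]
    - [0, 0, 0, 0]
    - [0, 0, 0, 0]
    - [0, 0, 0, 0]
    - [0, 0, 0, 0]
    - [0, 0, 0, 0]

```text
t: 24.77
ee_pos: [592.0, 43.6, 179.0]
orientation: [-1.155, 1.297, 1.277]
ft_force: [0.3, -0.4, -0.9]
width: 44.0
```

Emit:
send_rows:
  rows:
    - [-5, 0, 0, 0]
    - [0, 0, 0, 0]
    - [0, 0, 0, 0]
    - [0, 0, 0, 0]
    - [0, 0, 0, 0]
    - [0, 0, 0, 0]
    - [0, 0, 0, 0]
    - [0, 0, 0, 0]
    - [0, 0, 0, 0]
    - [0, 0, 0, 0]

```text
t: 25.6
ee_pos: [592.9, 43.7, 185.0]
orientation: [-1.156, 1.296, 1.277]
ft_force: [0.3, -0.2, 0.3]
width: 43.9
```

```bash
python3 - <<'E'
from h import *
s=grab('scene'); save(s,'s23.png',(275,140,425,285),5); t=grab('top'); save(t,'t23.png',(215,125,355,210),5)
E
```

```text
(no output)
```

View pics/s23.png

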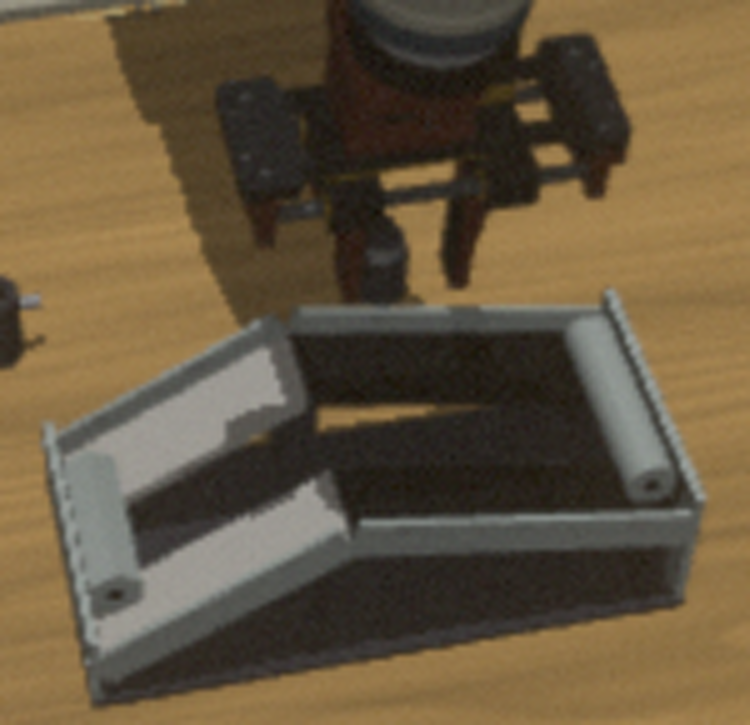

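View pics/t23.png

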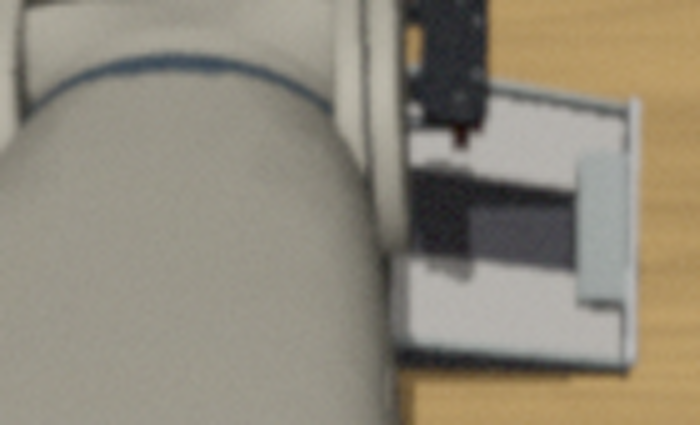

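Both posts lie square against their stop walls. I'll compare one more frame for motion, then hand in.

Emit:
send_rows:
  rows:
    - [0, 0, 0, 0]
    - [0, 0, 0, 0]
    - [0, 0, 0, 0]
    - [0, 0, 0, 0]
    - [0, 0, 0, 0]
    - [0, 0, 0, 0]

```text
t: 26.2
ee_pos: [592.9, 43.7, 185.0]
orientation: [-1.156, 1.296, 1.277]
ft_force: [0.1, -0.3, 0.4]
width: 43.9
```

```bash
python3 - <<'E'
from h import *
a=dict(np.load('scene.npz'))['img'].astype(int); b=grab('scene')['img'].astype(int)
for n,(x0,y0,x1,y1) in {'round':(385,200,417,245),'hex':(285,225,307,265)}.items():
    print(n,abs(a-b)[y0:y1,x0:x1].mean().round(2),abs(a-b)[y0:y1,x0:x1].max())
print(ctrl.get_obs()['t']); print(ctrl.close_job())
E
```

```text
round 2.25 16
hex 1.9 10
26.25
the job is handed in; nothing more can be done
None
```

I set the six-sided post down across the top of the steep lane and the round post across the top of the shallow lane. I let each go with a small finger opening and lifted straight up; both went down by themselves. I handed the job in at 26.25 s; it reports no verdict.

**Last checks:** The last pictures show the round post lying square against the shallow stop wall and the six-sided post square against the steep one, with the gripper well clear above. Two pictures about 0.6 s apart differ only by noise around both posts, so they were at rest. I judged the final positions by eye and did not compute them against the limits.

**What disagreed:**
- **Tool height:** the fingertips sat about 24 mm higher than the reported TCP. The scene camera's picture and depth showed this, and the fingers met no bench even at a reported −2.4 mm. I allowed for it.
- **Cameras:** the two cameras disagreed by about 4 to 7 mm, so I used averages.
- **Tilt:** the tool picked up about 5° of tilt while carrying the round post. I pressed that post onto the lane at about 15 N before letting go, and it rolled straight.

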